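Pack and strap down the wash basket

TASK

Pack the wash basket for the wash unit: tip the printed dental models off the white tray into the wire basket, put in any that lie loose on the bench too, and set the empty tray back on its green mat. Then seat the lid in the basket's mouth, swing the strap round on its loose bolt until its slot drops over the second bolt, so that it lies flat across the lid, and let go. Leave the jars, spatula and palette where they are.

Things in the scene. Friction and masses are not known exactly. Their poses are not given: they have to be found in the camera images.
- basket: stainless wire wash basket, fixed. Origin on the bench under its centre; x across (short way), y along, z up. Mouth 130 (x) by 200 mm (y), inner floor 12 mm and rim 105 mm above the bench. Flat flanges 38 mm wide, 220 mm long along both long sides (x from 65 to 103 mm either side, top at 105 mm), 10 mm rims at the short ends; a tongue lengthens the near flange (-x side) by 30 mm at its +y end
- pivot_bolt (a point): foot of the loose bolt that holds the strap, on the near flange at basket (-89, 0, 105) mm: 9 mm shank, 3 mm brass washer under the strap, brass nut 23 mm across with its underside 22 mm above the flange (the strap can rise 15 mm), bolt top 32 mm above the flange. The strap swings and tilts freely on it but cannot come off
- second_bolt (a point): foot of the second bolt on top of the far flange at basket (89, 0, 105) mm: no nut, 9 mm shank standing 18 mm above the flange, its last 6 mm tapering to 4 mm
- strap: loose blue-painted metal strap 216 x 25 x 4 mm, 0.11 kg. Origin: underside, axis of its 12.5 mm hole, which sits on the pivot bolt; x runs along it to the slotted end, z up. It starts parked flat on the near flange along the basket's +y, its end sticking out past the flange; closed it lies over the lid along the basket's +x (about 90 degrees clockwise from above). Flat, its underside is 3 mm above the flange
- strap_slot (a point): centre of the slot at the strap's underside, 178 mm from the hole: slot 29 mm long (along the strap) and 14 mm wide, right through
- strap_knob (a point): upright red round knob on top of the strap, 130 mm from the hole: 20 mm across (24 mm at its cap), from 4 to 32 mm above the strap's underside; this point is 18 mm above the underside, the height to grip
- lid: aluminium lid, 0.18 to 0.29 kg: plate 144 (x) by 214 (y) by 3 mm over a skirt 122 by 192 mm, 8 mm deep, that drops into the basket's mouth with 4 mm play each side. Origin: centre of the skirt's lower edge, z up; plate top 11 mm above it. Goes in with its handle on the basket's -y side, clear of the strap. Seated: origin 97 mm above the bench, plate on the rim. Starts on the bench, on its skirt
- lid_grip (a point): middle of the lid's black handle: a bar along the lid's x, 54 mm long, 12 mm wide, 14 mm high, 30 mm off centre towards the lid's -y, this point 40 mm above the lid's origin; 22 mm free below the bar
- mat: green silicone mat, 200 by 170 by 2 mm, fixed on the bench; origin at the centre of its underside. The tray's place (which side of the bench it is on varies, the lid lying on the other side)
- tray: white carrying tray, 172 mm (x) by 132 mm (y), floor 3 mm thick, walls 25 mm high on three sides and open at its +x end; about 0.2 kg empty. Origin at the centre of its underside, z up. Models start to slide when it is tilted by about 27 to 35 degrees
- tray_bar (a point): middle of the tray's blue bail handle: a bar along the tray's y over the middle of the tray, 124 mm long, 12 mm wide (x), 18 mm high, this point 78 mm above the tray's underside; the models pass beneath it
- tray_lip (a point): middle of the tray's open edge (+x end), top of the floor: 86 mm ahead of the tray's origin and 3 mm up
- model1: 3D-printed dental model (grey or tan, off-white teeth on top), 45 g: solid D-shaped base 54 (its x) by 62 (its y) by 15 mm, its front end (+x) 44 mm wide, teeth in a horseshoe up to 22 mm high; origin at the centre of its underside, z up out of the teeth. Starts on the tray, turned about 90 degrees to it, or is absent
- model2: 3D-printed dental model (grey or tan, off-white teeth on top), 45 g: solid D-shaped base 54 (its x) by 62 (its y) by 15 mm, its front end (+x) 44 mm wide, teeth in a horseshoe up to 22 mm high; origin at the centre of its underside, z up out of the teeth. Starts on the tray, turned about 90 degrees to it, or is absent
- model3: 3D-printed dental model (grey or tan, off-white teeth on top), 45 g: solid D-shaped base 54 (its x) by 62 (its y) by 15 mm, its front end (+x) 44 mm wide, teeth in a horseshoe up to 22 mm high; origin at the centre of its underside, z up out of the teeth. Starts on the tray, turned about 90 degrees to it, or is absent
- model4: 3D-printed dental model (grey or tan, off-white teeth on top), 45 g: solid D-shaped base 54 (its x) by 62 (its y) by 15 mm, its front end (+x) 44 mm wide, teeth in a horseshoe up to 22 mm high; origin at the centre of its underside, z up out of the teeth. Starts on the tray, turned about 90 degrees to it, or is absent
- stray1: 3D-printed dental model (grey or tan, off-white teeth on top), 45 g: solid D-shaped base 54 (its x) by 62 (its y) by 15 mm, its front end (+x) 44 mm wide, teeth in a horseshoe up to 22 mm high; origin at the centre of its underside, z up out of the teeth. Starts lying loose on the bench, teeth up, or is absent
- stray2: 3D-printed dental model (grey or tan, off-white teeth on top), 45 g: solid D-shaped base 54 (its x) by 62 (its y) by 15 mm, its front end (+x) 44 mm wide, teeth in a horseshoe up to 22 mm high; origin at the centre of its underside, z up out of the teeth. Starts lying loose on the bench, teeth up, or is absent
- jar1: small glass jar with white cap, 42 mm across, 40 mm tall; bystander
- jar2: small white jar, 38 mm across, 34 mm tall; bystander
- spatula: 160 mm mixing spatula lying on the bench; bystander
- palette: white ceramic colour palette, 85 by 110 by 12 mm; bystander
Not all that is in view belongs to the job. What is shaped like the stray1 but blue or orange is not meant.

How it is judged:
On the way, in this order (a step that is already met when the one before it is completed fails the run):
1. the tray is tipped over the basket (angle between tray's own z axis and vertical above 0.4 rad and horizontal distance between tray_lip and basket below 0.12 m and height (world z) of tray_lip above 0.09 m), for 0.1 s.
2. every model is in the basket and the tray is level again (x of model1 in the frame of basket between -0.068 and 0.068 m and y of model1 in the frame of basket between -0.103 and 0.103 m and z of model1 in the frame of basket between 0 and 0.095 m and x of model2 in the frame of basket between -0.068 and 0.068 m and y of model2 in the frame of basket between -0.103 and 0.103 m and z of model2 in the frame of basket between 0 and 0.095 m and x of model3 in the frame of basket between -0.068 and 0.068 m and y of model3 in the frame of basket between -0.103 and 0.103 m and z of model3 in the frame of basket between 0 and 0.095 m and x of model4 in the frame of basket between -0.068 and 0.068 m and y of model4 in the frame of basket between -0.103 and 0.103 m and z of model4 in the frame of basket between 0 and 0.095 m and x of stray1 in the frame of basket between -0.068 and 0.068 m and y of stray1 in the frame of basket between -0.103 and 0.103 m and z of stray1 in the frame of basket between 0 and 0.095 m and x of stray2 in the frame of basket between -0.068 and 0.068 m and y of stray2 in the frame of basket between -0.103 and 0.103 m and z of stray2 in the frame of basket between 0 and 0.095 m and angle between tray's own z axis and vertical below 0.2 rad), for 0.2 s.
3. the lid is seated in the basket's mouth (x of lid in the frame of basket between -0.008 and 0.008 m and y of lid in the frame of basket between -0.008 and 0.008 m and z of lid in the frame of basket between 0.092 and 0.1005 m and angle between lid's own z axis and vertical below 0.04 rad and angle between the y axis of lid and the y axis of basket, either way round below 0.08 rad), for 0.2 s.
4. the strap's slot is down over the second bolt (horizontal distance between strap_slot and second_bolt below 0.012 m and z of strap_slot in the frame of basket below 0.113 m and angle between strap's own z axis and vertical below 0.05 rad and horizontal distance between strap and pivot_bolt below 0.006 m), for 0.2 s.
At the end, for the whole second after the job is handed in: Every model lies in the basket below the rim; the lid is seated (within 8 mm of the middle, 0.08 rad, flat on the rim); the strap, still on its loose bolt, lies flat over the lid with its slot down over the second bolt; the tray lies flat within 40 mm of its mat's centre; all at rest (all of step 3 and all of step 4 and x of model1 in the frame of basket between -0.068 and 0.068 m and y of model1 in the frame of basket between -0.103 and 0.103 m and z of model1 in the frame of basket between 0 and 0.095 m and x of model2 in the frame of basket between -0.068 and 0.068 m and y of model2 in the frame of basket between -0.103 and 0.103 m and z of model2 in the frame of basket between 0 and 0.095 m and x of model3 in the frame of basket between -0.068 and 0.068 m and y of model3 in the frame of basket between -0.103 and 0.103 m and z of model3 in the frame of basket between 0 and 0.095 m and x of model4 in the frame of basket between -0.068 and 0.068 m and y of model4 in the frame of basket between -0.103 and 0.103 m and z of model4 in the frame of basket between 0 and 0.095 m and x of stray1 in the frame of basket between -0.068 and 0.068 m and y of stray1 in the frame of basket between -0.103 and 0.103 m and z of stray1 in the frame of basket between 0 and 0.095 m and x of stray2 in the frame of basket between -0.068 and 0.068 m and y of stray2 in the frame of basket between -0.103 and 0.103 m and z of stray2 in the frame of basket between 0 and 0.095 m and horizontal distance between tray and mat below 0.04 m and angle between tray's own z axis and vertical below 0.05 rad and height (world z) of tray below 0.006 m and linear speed of each of tray, lid, strap, model1, model2, model3, model4, stray1, stray2 below 0.02 m/s); the robot touches nothing.
It fails at once if the glass jar is moved by more than 40 mm (distance of jar1 from where it was at the start of the episode above 0.04 m).
It fails at once if the white jar is moved by more than 40 mm (distance of jar2 from where it was at the start of the episode above 0.04 m).
It fails at once if the spatula is moved by more than 40 mm (distance of spatula from where it was at the start of the episode above 0.04 m).
It fails at once if the palette is moved by more than 40 mm (distance of palette from where it was at the start of the episode above 0.04 m).
Of model1, model2, model3, model4 only 2 to 4 are there at a start; the rules pass over those that are not, and their reading is None.
Of stray1, stray2 only 1 to 2 are there at a start; the rules pass over those that are not, and their reading is None.
At some moment in a run one of stray1, stray2, lid may be knocked a few centimetres aside while the robot is not near it.
It also fails if it takes over 208 s, if anything falls off the work surface, if the arm or the gripper's body presses on something with over 40 N, if the wrist force passes 120 N, or if a joint passes its speed limit or range.

ROBOT

A 6-joint arm with a two-finger parallel gripper is mounted at the origin on the work surface. World frame = base frame: x ahead of the robot, y to its left, z up, the work surface at z = 0. Lengths are in m, angles in rad, forces in N, time in s.
With the tool pointing down it reaches from about 0.35 to 0.975 m from the base axis. Payload 4.9 kg.
Tool frame: the origin (TCP) lies at the very end of the fingers, on their centre line; the grasp point (between the pads) lies 19 mm behind it; z points along the fingers, y is the line along which they close (so a half turn about z gives the same grasp; the last joint's range is limited). The gripper opens to 85 mm and grips with 20 to 120 N. Pads are 22 mm wide; open, the fingers measure 114 mm over their backs; the gripper's body (76 mm by 85 mm) begins 54 mm behind the grasp point. The pads swing forward as they close: fully open they stand 13 mm farther back than shut.
Start: joints at [1.205, 0.053, 1.613, -0, 1.476, -0.119], TCP at [0.153, 0.606, 0.231] pointing down, gripper open.
Joint ranges: [-3.01, 3.01], [-1.01, 2.22], [0.06, 2.58], [-1.02, 4.17], [0.09, 2.62], [-3.14, 3.14]. Speed limits (rad/s): [2.57, 2.57, 3.14, 3.14, 3.14, 3.14].

INTERFACE

Orientations are given as a rotation vector (axis times angle).
In Python, from station import * gives the robot as it stands.
- The arm moves only by the shell command python3 -m crank 'ROWS' [OPENING] [FORCE]. ROWS is JSON, a list of rows, each an object with "offset": the shift along the tool's x, y, z in m, a list of three; "twist": the turn, a rotation vector about the tool's x, y, z in degrees, a list of three. In form: [{"offset": [x, y, z], "twist": [rx, ry, rz]}, ...]. A call has 1 to 20 rows; each row is the pose to reach, as a shift and turn from the pose commanded when the call began, along the tool's axes at that moment; what a row does not reach only later rows make up. A row lasts 1/8 s, in which the tool goes at most 62.5 mm and 10.7 degrees, less where a joint would pass 70% of its speed; a pose out of reach is approached as far as the arm can. A call with a gripper value outside its range is refused whole. OPENING is the opening, from 0 (shut) to 1 (fully open), set as the call begins (- or left out, the last holds). The fingers move at their own pace and stop on an object; FORCE is the grip in N (left out, the last holds). Time passes only in rows, so rows that repeat a pose let the fingers close. It gives the time, the measured TCP pose, the force, the opening and the grip force at its end, in the units of the state.
- get_obs(): the state, without advancing time (a new reading comes with each control period).
- get_image(name): name is "side" or "top" or "wrist"; returns the picture (400x640x3 uint8, red, green, blue); there is no depth.
- get_calibration(name): a dict with "intrinsics" (3x3 intrinsics, pixels), "k1" (the pictures are not rectified: a ray, as slopes to the right and down, at radius r is drawn at 1 + k1 r^2 times it, then the intrinsics apply), "world_from_camera" (4x4, takes a point from camera to world coordinates); the wrist camera has in their place "tool_from_camera" (4x4, takes a point from camera to tool coordinates, whose origin is the TCP and whose axes are the flange's). Camera axes: x right, y up, looking along -z (the intrinsics and any distortion apply to the point x, -y, -z); pixel columns grow to the right and rows downward; lengths in m; the calibration is good to about 2 mm. A picture is of the moment at which its call begins: read the wrist's pose just before it. get_calibration takes no time and is no camera call.
- finish_job(): hands the job in; it is judged then, once.
Trained networks look in the newest picture that a camera, given by its name, has taken for a name from the list of things; names that differ only in an ending like _2 or _b are one class to them, and where a whole thing is asked for, a point or a joint stands for the part that bears it (a point fixed in the world has none). Each returns a list of dicts, best first, with "confidence" (0 to 1); they miss things now and then, are a little off and sometimes report something else, mostly with a low value. They report only what shows in the picture. A call takes as long as a camera call. They do not tell look-alikes from the thing itself.
- cut_out(query, camera): "region" (400x640 bool, what is visible of it) and "rect" ([centre column, centre row, width, height] in pixels, round what is visible of it).
The state is a dict: "t": time; "q": joint angles; "dq": joint speeds; "effort": joint torques, N m; "tool_pos": TCP position; "tool_rot": TCP orientation; "contact_force": force on the tool from outside, world axes, zero at the start; "wrist_torque": the same for the moment, N m; "opening": finger opening in m; "grip_force": force on a finger pad.
Only numpy, scipy, OpenCV 4.12 (cv2) and the standard library are available. Lean on these libraries where they do the work, as an engineer would, in place of code of your own. Each camera call takes 0.05 s, during which the arm holds its last target. There are 200 camera calls.

## Working session

There is one attempt and no reset: what is moved stays moved. The work goes in short steps, Python scripts to look and compute and a shell command to move; the robot and the scene stay as the last step left them, time stands still between calls to the robot, and variables do not carry over. Pictures are saved under pics/ and viewed, at most 14 in all, crops included, and the job is handed in when it is done.

```bash
ls; mkdir -p pics; python3 - <<'E'
from station import *
import cv2
o=get_obs();print(o)
for c in("top","side"):
    im=get_image(c);cv2.imwrite(f"pics/{c}0.png",im[:,:,::-1])
    k=get_calibration(c);print(c,k)
print(get_calibration("wrist"))
E
```

```text
pics
{'t': 0.0, 'q': array([ 1.20502157e+00,  5.33483772e-02,  1.61429913e+00, -2.35788524e-05,
        1.47598971e+00, -1.19001594e-01]), 'dq': array([ 0.00107283, -0.00031004, -0.00176378,  0.00133274, -0.00037412,
        0.00086233]), 'effort': array([-4.30780165e-04, -3.93665814e+01, -3.70183575e+01, -2.80497972e-05,
        6.93685783e-03, -1.04534612e-05]), 'tool_pos': array([0.15245511, 0.60547827, 0.23006521]), 'tool_rot': array([-0.38658626, -3.11724328,  0.00312609]), 'contact_force': array([-0.21136561, -0.46841345,  0.3125576 ]), 'wrist_torque': array([ 0.03312231, -0.00038487, -0.0045175 ]), 'grip_force': 0.0, 'opening': 0.08547374147238902}
top {'intrinsics': array([[474.0896513 ,   0.        , 321.78583357],
       [  0.        , 474.0896513 , 202.16533316],
       [  0.        ,   0.        ,   1.        ]]), 'k1': 0.028526084239379756, 'world_from_camera': array([[ 0.01015317,  0.98943858, -0.1445967 ,  0.38283736],
       [-0.99991527,  0.00886809, -0.00952905, -0.01290676],
       [-0.00814612,  0.1446812 ,  0.98944479,  1.24674485],
       [ 0.        ,  0.      
[... 362 characters left out ...]
5, -0.60370164],
       [ 0.01053855,  0.82467353,  0.56551083,  0.65660575],
       [ 0.        ,  0.        ,  0.        ,  1.        ]])}
{'intrinsics': array([[340.05497805,   0.        , 320.64380816],
       [  0.        , 340.05497805, 200.081894  ],
       [  0.        ,   0.        ,   1.        ]]), 'k1': -0.06551171186709405, 'tool_from_camera': array([[ 4.01729805e-04,  9.53837403e-01,  3.00323238e-01,
         7.68242141e-02],
       [ 9.99999918e-01, -3.70128910e-04, -1.62115242e-04,
         2.01675770e-04],
       [-4.34732684e-05,  3.00323279e-01, -9.53837474e-01,
        -1.41634045e-01],
       [ 0.00000000e+00,  0.00000000e+00,  0.00000000e+00,
         1.00000000e+00]])}
```

```bash
python3 -c "
import cv2
for c in('top',):
    im=cv2.imread(f'pics/{c}0.png');cv2.imwrite(f'pics/{c}0b.png',cv2.resize(im,(800,500)))"
```

```text
(no output)
```

View pics/top0.png

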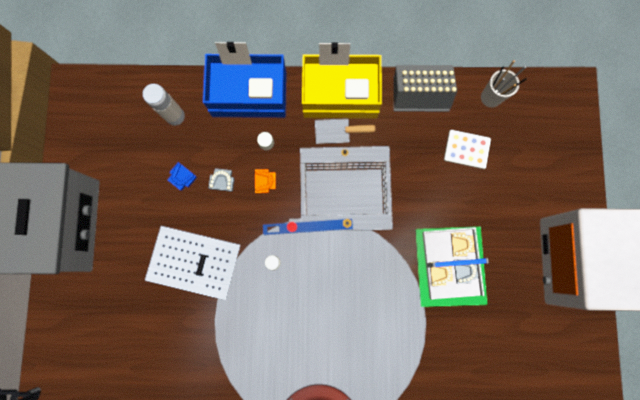

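View pics/side0.png

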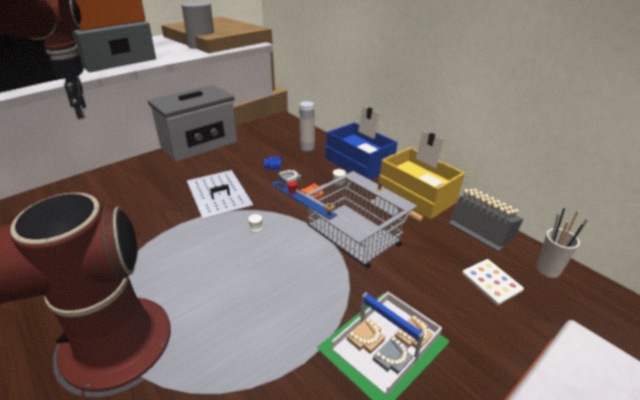

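Top view: stray candidates are the blue model (181,177), the grey/white model (221,180) and the orange model (264,181). By description only the grey one is a stray. The lid is at (193,263) with its handle at (201,265). The tray with 3 models is on the mat at (452,265). The basket bolts are at (347,223) and (345,152), with the strap parked to the left and its knob at (292,227). Jars are at (265,141) and (272,263).

```bash
cat > h.py <<'E'
from station import *
import numpy as np, cv2
from scipy.spatial.transform import Rotation as R
def cam(c,o=None):
    k=get_calibration(c)
    if c=="wrist":
        T=np.eye(4);T[:3,:3]=R.from_rotvec(o["tool_rot"]).as_matrix();T[:3,3]=o["tool_pos"]
        W=T@k["tool_from_camera"]
    else: W=k["world_from_camera"]
    return k["intrinsics"],np.array([k["k1"],0,0,0.]),W
def px2w(c,uv,z,o=None):
    K,d,W=cam(c,o);uv=np.atleast_2d(np.array(uv,float))
    n=cv2.undistortPoints(uv[:,None],K,d)[:,0]
    D=np.c_[n[:,0],-n[:,1],-np.ones(len(n))]@W[:3,:3].T;C=W[:3,3]
    return C+D*((z-C[2])/D[:,2])[:,None]
def w2px(c,P,o=None):
    K,d,W=cam(c,o);P=(np.atleast_2d(P)-W[:3,3])@W[:3,:3];P=P*[1,-1,-1]
    return cv2.projectPoints(P,np.zeros(3),np.zeros(3),K,d)[0][:,0]
def rect(region):
    p=np.argwhere(region)[:,::-1].astype(np.float32)
    return p
def minrect(c,region,z,o=None):
    "min area rectangle in world plane z: centre,size,angle(deg)"
    P=px2w(c,rect(region),z,o)[:,:2].astype(np.float32)
    return cv2.minAreaRect((P*1000).astype(np.float32))
def shot(c,name=None):
    o=get_obs();im=get_image(c)
    if name: cv2.imwrite(f"pics/{name}.png",im[:,:,::-1])
    return o,im
E
python3 - <<'E'
from h import *
o,im=shot("top")
for q,z in(("mat",0.002),("tray_bar",.078),("tray",0.025),("lid",0.011),("lid_grip",.04),("stray1",.015),("model1",.018),("strap",.112),("strap_knob",.14),("pivot_bolt",.137),("second_bolt",.123),("basket",.105),("jar1",.04),("jar2",.034)):
    for r in cut_out(q,"top")[:6]:
        if r["confidence"]>.2:
            m=minrect("top",r["region"],z); print(q,round(r["confidence"],2),np.round(r["rect"],0),[np.round(x,0) for x in m])
print("bolts",px2w("top",[[347,223]],.137),px2w("top",[[345,152]],.123))
a=cv2.resize(im[215:315,400:500],(500,500),interpolation=2);b=cv2.resize(im[120:240,250:410],(300,225),interpolation=2);d=cv2.resize(im[160:200,165:285],(300,100),interpolation=2)
v=np.zeros((500,800,3),np.uint8);v[:,:500]=a;v[:225,500:]=b;v[230:330,500:]=d
cv2.imwrite("pics/crop1.png",v[:,:,::-1])
E
```

```text
mat 0.9 [452. 266.  76.  79.] [array([ 401., -337.]), array([199., 173.]), np.float64(3.0)]
tray_bar 0.28 [191. 262.  92.  72.] [array([403., 314.]), array([204., 137.]), np.float64(77.0)]
tray 0.57 [458. 262.  62.  69.] [array([ 409., -343.]), array([170., 159.]), np.float64(5.0)]
tray 0.39 [340. 189. 100.  83.] [array([601., -56.]), array([217., 249.]), np.float64(0.0)]
lid 0.6 [192. 263.  96.  72.] [array([403., 332.]), array([216., 146.]), np.float64(77.0)]
lid_grip 0.89 [193. 260.  97.  73.] [array([403., 324.]), array([209., 140.]), np.float64(77.0)]
stray1 0.79 [182. 177.  28.  25.] [array([627., 373.]), array([67., 55.]), np.float64(51.0)]
stray1 0.66 [266. 185.  23.  24.] [array([615., 150.]), array([65., 58.]), np.float64(1.0)]
stray1 0.63 [309. 227.  91.  16.] [array([498.,  36.]), array([ 29., 232.]), np.float64(4.0)]
stray1 0.57 [222. 182.  22.  23.] [array([620., 266.]), array([54., 59.]), np.float64(1.0)]
stray1 0.42 [464. 272.  28.  17.] [array([ 381., -371.]), array([45., 56.]), np.float64(1.0)]
model1 0.97 [444. 278.  23.  16.] [array([ 376., -309.]), array([47., 57
[... 1001 characters left out ...]
0.  17.] [array([404., 123.]), array([33., 36.]), np.float64(1.0)]
jar1 0.38 [339. 187. 102.  84.] [array([597., -47.]), array([219., 259.]), np.float64(2.0)]
jar1 0.27 [463. 246.  26.  28.] [array([ 456., -358.]), array([61., 56.]), np.float64(4.0)]
jar2 0.69 [266. 142.  18.  16.] [array([722., 150.]), array([46., 35.]), np.float64(27.0)]
jar2 0.6 [272. 261.  20.  17.] [array([404., 124.]), array([33., 36.]), np.float64(1.0)]
jar2 0.38 [339. 187. 102.  84.] [array([598., -48.]), array([220., 260.]), np.float64(2.0)]
jar2 0.27 [463. 246.  26.  28.] [array([ 456., -359.]), array([61., 56.]), np.float64(4.0)]
bolts [[ 0.49608032 -0.06195712  0.137     ]] [[ 0.67082429 -0.05727307  0.123     ]]
```

View pics/crop1.png

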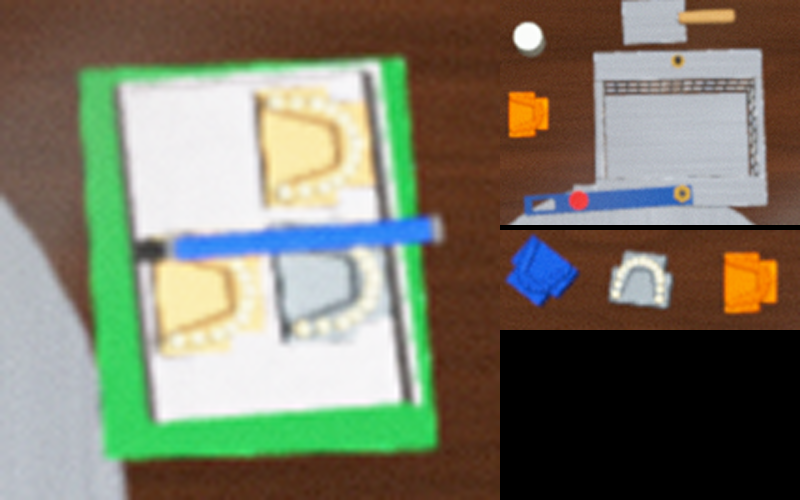

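```bash
python3 - <<'E'
import cv2
im=cv2.imread("pics/side0.png");cv2.imwrite("pics/crop2.png",cv2.resize(im[270:400,300:460],(800,600),interpolation=2))
E
```

```text
(no output)
```

View pics/crop2.png

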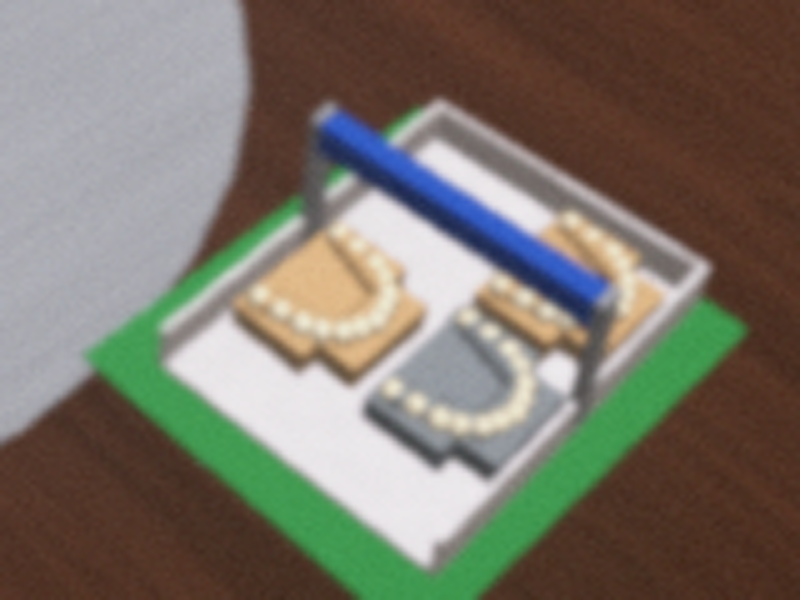

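Side crop: the tray's open edge faces the robot, running from crop (165,365) to (430,570), so tray +x is about world -x. There are three models on it. The bar ends are at crop (325,115) and (600,295). The stray is confirmed as the grey model at (221,180) in the top view.

```bash
cat >> h.py <<'E'
def blue(im): 
    h=cv2.cvtColor(im,cv2.COLOR_RGB2HSV); return cv2.inRange(h,(105,120,90),(125,255,255))>0
def go(pos,psi,tilt=(0,0,0),o=None):
    "offset (mm) and twist (deg) in tool axes to TCP pos, tool down with x heading psi deg, then tilt (deg rotvec, world)"
    o=o or get_obs();R0=R.from_rotvec(o["tool_rot"])
    c,s=np.cos(np.radians(psi)),np.sin(np.radians(psi))
    Rt=R.from_rotvec(np.radians(tilt))*R.from_matrix(np.array([[c,s,0],[s,-c,0],[0,0,-1.]]))
    return np.round(R0.inv().apply(np.array(pos)-o["tool_pos"])*1000,1),np.round(np.degrees((R0.inv()*Rt).as_rotvec()),1)
E
python3 - <<'E'
from h import *
o,im=shot("top")
m=blue(im);m[:215]=0;m[:,:400]=0;m[315:]=0;m[:,500:]=0
print(minrect("top",m,.085))
s=get_image("side");m=blue(s);m[:270]=0;m[:,:300]=0;print(minrect("side",m,.082))
print(go((.45,.1,.28),120),go((.41,-.343,.20),94))
E
```

```text
((409.0861511230469, -337.54888916015625), (12.236230850219727, 121.45760345458984), 4.50154447555542)
((409.7801513671875, -337.6626281738281), (19.13047981262207, 122.86174011230469), 4.157689571380615)
(array([-412. , -418.1,  -48.7]), array([ 0. , -0. , 45.9])) (array([-481.4, -857.4,   31.3]), array([ 0. , -0. , 71.9]))
```

```bash
python3 -m crank '[{"offset":[-0.41,-0.42,-0.05],"twist":[0,0,46]},{"offset":[-0.41,-0.42,-0.05],"twist":[0,0,46]},{"offset":[-0.41,-0.42,-0.05],"twist":[0,0,46]},{"offset":[-0.41,-0.42,-0.05],"twist":[0,0,46]},{"offset":[-0.41,-0.42,-0.05],"twist":[0,0,46]},{"offset":[-0.41,-0.42,-0.05],"twist":[0,0,46]},{"offset":[-0.41,-0.42,-0.05],"twist":[0,0,46]},{"offset":[-0.41,-0.42,-0.05],"twist":[0,0,46]},{"offset":[-0.41,-0.42,-0.05],"twist":[0,0,46]},{"offset":[-0.48,-0.857,0.031],"twist":[0,0,72]},{"offset":[-0.48,-0.857,0.031],"twist":[0,0,72]},{"offset":[-0.48,-0.857,0.031],"twist":[0,0,72]},{"offset":[-0.48,-0.857,0.031],"twist":[0,0,72]},{"offset":[-0.48,-0.857,0.031],"twist":[0,0,72]},{"offset":[-0.48,-0.857,0.031],"twist":[0,0,72]},{"offset":[-0.48,-0.857,0.031],"twist":[0,0,72]},{"offset":[-0.48,-0.857,0.031],"twist":[0,0,72]},{"offset":[-0.48,-0.857,0.031],"twist":[0,0,72]},{"offset":[-0.48,-0.857,0.031],"twist":[0,0,72]}]' 0.6 40
python3 - <<'E'
from h import *
o,im=shot("wrist","w1")
m=blue(im);print(m.sum(),minrect("wrist",m,.087,o),o["tool_pos"],o["q"])
print(go((.4095,-.3375,.061),94.4))
E
```

```text
t: 3.32
tool_pos: [0.4089, -0.3417, 0.2004]
tool_rot: [-2.145, -2.295, -0.001]
contact_force: [-0.1, 0.5, 0.3]
opening: 0.0514
grip_force: 0.0
2253 ((409.85870361328125, -338.4366455078125), (11.658793449401855, 123.45787811279297), 4.955417156219482) [ 0.40886467 -0.34173077  0.20036153] [-8.36077133e-01 -1.47903382e-01  1.85872026e+00  3.47903400e-04
  1.43103873e+00 -9.03660044e-01]
(array([  3.9,   0.7, 139.6]), array([ 0. , -0. , -0.5]))
```

View pics/w1.png

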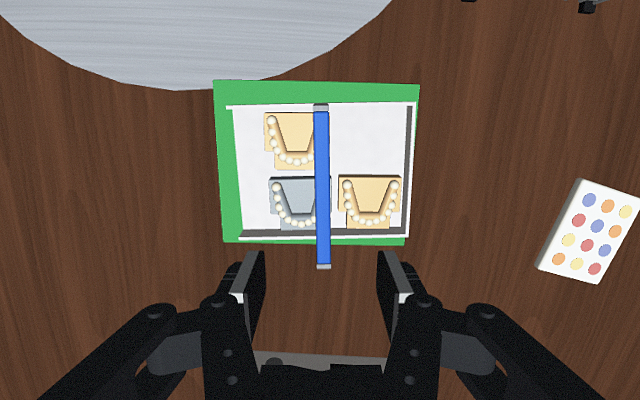

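The wrist view shows the bar between (321,105) and (323,265), centred between the fingers. The tray's open end is at left and it holds three models.

```bash
python3 -m crank '[{"offset":[0.004,0.001,0.06],"twist":[0,0,0]},{"offset":[0.004,0.001,0.11],"twist":[0,0,0]},{"offset":[0.004,0.001,0.139],"twist":[0,0,0]},{"offset":[0.004,0.001,0.139],"twist":[0,0,0]},{"offset":[0.004,0.001,0.139],"twist":[0,0,0]}]' 0.6 70
python3 -m crank '[{"offset":[0,0,0],"twist":[0,0,0]},{"offset":[0,0,0],"twist":[0,0,0]},{"offset":[0,0,0],"twist":[0,0,0]},{"offset":[0,0,0],"twist":[0,0,0]},{"offset":[0,0,0],"twist":[0,0,0]},{"offset":[0,0,-0.02],"twist":[0,0,0]},{"offset":[0,0,-0.05],"twist":[0,0,0]},{"offset":[0,0,-0.1],"twist":[0,0,0]},{"offset":[0,0,-0.15],"twist":[0,0,0]},{"offset":[0,0,-0.2],"twist":[0,0,0]},{"offset":[0,0,-0.2],"twist":[0,0,0]}]' 0 70
```

```text
t: 4.0
tool_pos: [0.4107, -0.3385, 0.0633]
tool_rot: [2.142, 2.294, -0.0]
contact_force: [-0.3, -0.3, 0.2]
opening: 0.0513
grip_force: 0.0
t: 5.38
tool_pos: [0.411, -0.3398, 0.2662]
tool_rot: [2.139, 2.288, -0.001]
contact_force: [-0.5, -0.2, -3.7]
opening: 0.0107
grip_force: 68.8
```

```bash
python3 - <<'E'
from h import *
o=get_obs()
print(go((.661,-.062,.266),91.5,(0,0,0),o))
for t,x,z in((20,.661,.209),(30,.645,.2185),(36,.635,.2227),(45,.62,.227),(55,.6015,.229)): print(t,*go((x,-.062,z),91.5,(0,-t,0),o))
E
```

```text
(array([ 2.604e+02,  2.681e+02, -1.000e-01]), array([0.3, 0.4, 2.4]))
20 [260.8 267.8  56.9] [-19.6  -0.5   2.4]
30 [261.8 251.9  47.3] [-29.6  -1.    2.4]
36 [262.4 242.   43.1] [-35.6  -1.3   2.4]
45 [263.4 227.   38.7] [-44.6  -1.7   2.4]
55 [264.6 208.6  36.6] [-54.6  -2.2   2.4]
```

```bash
python3 -m crank '[{"offset":[0.01,0.01,0],"twist":[0,0,0]},{"offset":[0.03,0.03,0],"twist":[0,0,0]},{"offset":[0.055,0.057,0],"twist":[0,0,0.5]},{"offset":[0.08,0.083,0],"twist":[0,0,1]},{"offset":[0.105,0.109,0],"twist":[0,0,1.5]},{"offset":[0.13,0.135,0],"twist":[0,0,2]},{"offset":[0.155,0.161,0],"twist":[0,0,2.4]},{"offset":[0.18,0.187,0],"twist":[0,0,2.4]},{"offset":[0.205,0.213,0],"twist":[0,0,2.4]},{"offset":[0.23,0.239,0],"twist":[0,0,2.4]},{"offset":[0.25,0.258,0],"twist":[0,0,2.4]},{"offset":[0.26,0.268,0],"twist":[0,0,2.4]},{"offset":[0.261,0.268,0.01],"twist":[0,0,2.4]},{"offset":[0.261,0.268,0.03],"twist":[0,0,2.4]},{"offset":[0.261,0.268,0.045],"twist":[-5,0,2.4]},{"offset":[0.261,0.268,0.052],"twist":[-10,0,2.4]},{"offset":[0.261,0.268,0.055],"twist":[-15,0,2.4]},{"offset":[0.261,0.268,0.057],"twist":[-20,-0.5,2.4]}]'
python3 - <<'E'
from h import *
o,im=shot("side","s1");print(o["tool_pos"])
for t,x,z in((20,.661,.209),(30,.645,.2185),(36,.635,.2227),(45,.62,.227),(55,.6015,.229)): print(t,*go((x,-.062,z),91.5,(0,-t,0),o))
E
```

```text
t: 7.62
tool_pos: [0.6575, -0.0608, 0.2017]
tool_rot: [2.01, 2.057, 0.361]
contact_force: [-0.1, -0.4, -4.4]
opening: 0.0106
grip_force: 68.8
[ 0.65748913 -0.06076591  0.20167688]
20 [-1.3  5.8 -5.7] [-0.  -0.4 -0.2]
30 [ -1.   -6.  -20.1] [-10.   -0.6  -0.3]
36 [ -0.7 -14.  -27.4] [-16.   -0.8  -0.3]
45 [ -0.4 -26.6 -36.6] [-25.   -1.   -0.3]
55 [  0.  -43.3 -44.8] [-35.   -1.2  -0.4]
```

View pics/s1.png

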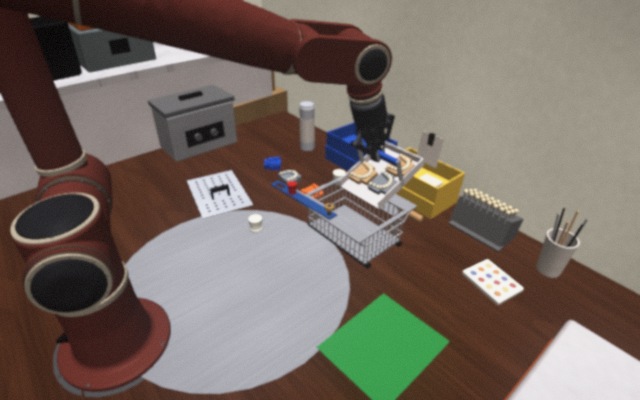

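The tray is tilted 20° over the basket at (375,175) with its lip at (345,195), and the models are still on it. I'm tipping further.

```bash
python3 -m crank '[{"offset":[0,0,-0.007],"twist":[-3,0,0]},{"offset":[0,-0.003,-0.013],"twist":[-6,0,0]},{"offset":[0,-0.006,-0.018],"twist":[-9,0,0]},{"offset":[0,-0.008,-0.021],"twist":[-11,0,0]},{"offset":[0,-0.011,-0.024],"twist":[-13,0,0]},{"offset":[0,-0.014,-0.027],"twist":[-15,0,0]},{"offset":[0,-0.016,-0.029],"twist":[-17,0,0]},{"offset":[0,-0.018,-0.031],"twist":[-19,0,0]},{"offset":[0,-0.021,-0.033],"twist":[-21,0,0]},{"offset":[0,-0.024,-0.035],"twist":[-23,0,0]},{"offset":[0,-0.026,-0.037],"twist":[-25,0,0]},{"offset":[0,-0.033,-0.041],"twist":[-29,0,0]},{"offset":[0,-0.04,-0.044],"twist":[-33,0,0]},{"offset":[0,-0.043,-0.045],"twist":[-35,0,0]},{"offset":[0,-0.043,-0.045],"twist":[-35,0,0]},{"offset":[0,-0.043,-0.045],"twist":[-35,0,0]},{"offset":[0,-0.043,-0.045],"twist":[-35,0,0]}]'
python3 - <<'E'
from h import *
o,im=shot("side");i2=get_image("top")
v=np.zeros((420,800,3),np.uint8);v[:,:420]=cv2.resize(im[100:280,270:450],(420,420));v[:380,420:]=cv2.resize(i2[130:250,260:380],(380,380))
cv2.imwrite("pics/s2.png",v[:,:,::-1])
print(o["tool_pos"]);print(go((.66,-.062,.27),91.5,(0,-20,0)),go((.66,-.062,.27),91.5),go((.411,-.34,.27),94.4))
E
```

```text
t: 9.8
tool_pos: [0.604, -0.0612, 0.2327]
tool_rot: [1.624, 1.667, 0.867]
contact_force: [-0.0, -0.2, -2.0]
opening: 0.0108
grip_force: 69.2
[ 0.6040051  -0.061177    0.23270955]
(array([-2.3, 63. , 24.4]), array([35. , -0.4, -0.2])) (array([-2.3, 63. , 24.4]), array([55. ,  0.1, -0. ])) (array([-274.,  -84., -185.]), array([55. ,  1.5, -2.7]))
```

View pics/s2.png

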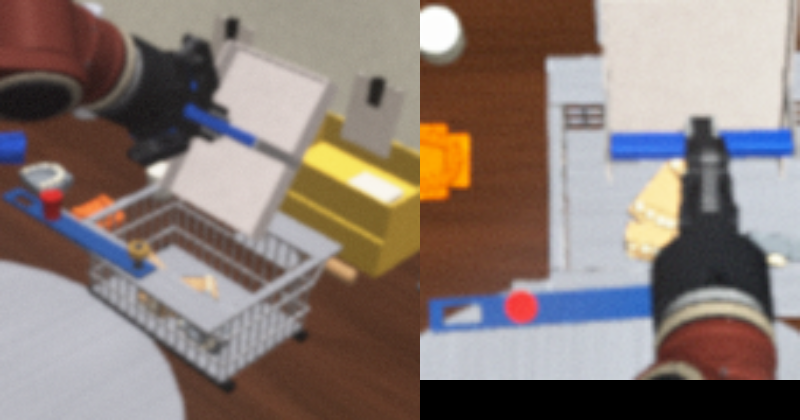

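All models are in the basket and the tray is empty. Returning it now.

```bash
python3 -m crank '[{"offset":[0,0.02,0.008],"twist":[8,0,0]},{"offset":[0,0.04,0.016],"twist":[17,0,0]},{"offset":[-0.002,0.06,0.024],"twist":[26,0,0]},{"offset":[-0.002,0.063,0.024],"twist":[35,0,0]},{"offset":[-0.002,0.063,0.024],"twist":[45,0,0]},{"offset":[-0.002,0.063,0.024],"twist":[55,0,0]},{"offset":[-0.002,0.063,0.024],"twist":[55,0,0]}]'
python3 -c "
from h import *
print(go((.4105,-.3385,.26),94.4),go((.4105,-.3385,.063),94.4))"
```

```text
t: 10.78
tool_pos: [0.6616, -0.0614, 0.2679]
tool_rot: [2.193, 2.249, -0.001]
contact_force: [-1.0, -0.3, -2.4]
opening: 0.0109
grip_force: 69.0
(array([-270.5, -258.1,    8.1]), array([-0. ,  0. , -2.9])) (array([-270.4, -258.1,  205.1]), array([-0. ,  0. , -2.9]))
```

```bash
python3 -m crank '[{"offset":[-0.27,-0.258,0.008],"twist":[0,0,-3]},{"offset":[-0.27,-0.258,0.008],"twist":[0,0,-3]},{"offset":[-0.27,-0.258,0.008],"twist":[0,0,-3]},{"offset":[-0.27,-0.258,0.008],"twist":[0,0,-3]},{"offset":[-0.27,-0.258,0.008],"twist":[0,0,-3]},{"offset":[-0.27,-0.258,0.008],"twist":[0,0,-3]},{"offset":[-0.27,-0.258,0.008],"twist":[0,0,-3]},{"offset":[-0.27,-0.258,0.008],"twist":[0,0,-3]},{"offset":[-0.27,-0.258,0.06],"twist":[0,0,-3]},{"offset":[-0.27,-0.258,0.11],"twist":[0,0,-3]},{"offset":[-0.27,-0.258,0.155],"twist":[0,0,-3]},{"offset":[-0.27,-0.258,0.185],"twist":[0,0,-3]},{"offset":[-0.27,-0.258,0.198],"twist":[0,0,-3]},{"offset":[-0.27,-0.258,0.198],"twist":[0,0,-3]}]'
python3 -c "
from h import *
print(go((.4105,-.3385,.063),94.4))"
```

```text
t: 12.52
tool_pos: [0.4086, -0.3373, 0.0718]
tool_rot: [2.132, 2.307, -0.001]
contact_force: [-0.4, 0.1, -2.5]
opening: 0.0109
grip_force: 69.3
(array([-1.3,  1.8,  8.8]), array([-0. ,  0. ,  0.1]))
```

```bash
python3 -m crank '[{"offset":[0,0,0.004],"twist":[0,0,0]},{"offset":[0,0,0.008],"twist":[0,0,0]},{"offset":[0,0,0.0085],"twist":[0,0,0]},{"offset":[0,0,0.0085],"twist":[0,0,0]}]'
python3 -m crank '[{"offset":[0,0,0],"twist":[0,0,0]},{"offset":[0,0,0],"twist":[0,0,0]},{"offset":[0,0,0],"twist":[0,0,0]},{"offset":[0,0,-0.03],"twist":[0,0,0]},{"offset":[0,0,-0.08],"twist":[0,0,0]},{"offset":[0,0,-0.14],"twist":[0,0,0]},{"offset":[0,0,-0.2],"twist":[0,0,0]},{"offset":[0,0,-0.2],"twist":[0,0,0]}]' 0.5 70
python3 - <<'E'
from h import *
o,im=shot("top","t3");print(o["tool_pos"])
m=blue(im);m[:215]=0;m[:,:400]=0;m[315:]=0;m[:,500:]=0
print(minrect("top",m,.087))
for q,z in(("stray1",.015),("lid",0.011)):
    for r in cut_out(q,"top")[:6]:
        if r["confidence"]>.2:
            mm=minrect("top",r["region"],z); print(q,round(r["confidence"],2),np.round(r["rect"],0),[np.round(x,0) for x in mm])
E
```

```text
t: 13.02
tool_pos: [0.4082, -0.3384, 0.0638]
tool_rot: [2.133, 2.304, -0.001]
contact_force: [-0.4, 0.3, -1.8]
opening: 0.0107
grip_force: 69.3
t: 14.02
tool_pos: [0.4103, -0.3403, 0.2712]
tool_rot: [2.125, 2.295, -0.003]
contact_force: [-0.5, -0.6, 0.4]
opening: 0.0424
grip_force: 0.0
[ 0.41029524 -0.34027175  0.27120904]
((406.59246826171875, -330.9268493652344), (9.817508697509766, 109.245849609375), 4.256284713745117)
stray1 0.91 [181. 176.  30.  24.] [array([625., 374.]), array([63., 54.]), np.float64(55.0)]
stray1 0.83 [266. 184.  21.  22.] [array([617., 150.]), array([62., 53.]), np.float64(2.0)]
stray1 0.8 [222. 180.  24.  23.] [array([620., 265.]), array([64., 56.]), np.float64(83.0)]
stray1 0.45 [448. 267.  66.  77.] [array([ 400., -332.]), array([201., 173.]), np.float64(3.0)]
lid 0.87 [191. 264.  97.  74.] [array([403., 331.]), array([218., 145.]), np.float64(77.0)]
lid 0.38 [340. 187. 100.  84.] [array([602., -49.]), array([223., 268.]), np.float64(0.0)]
```

View pics/t3.png

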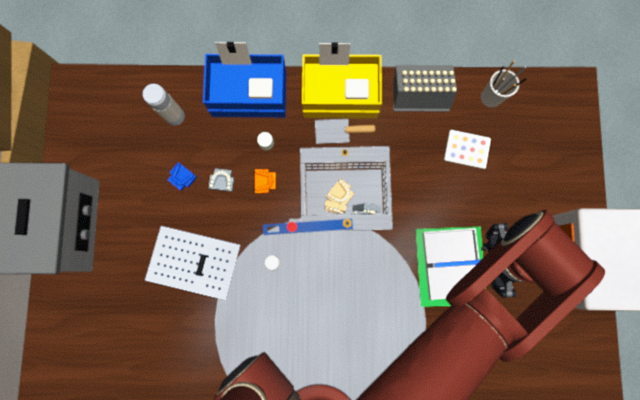

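The tray is back on its mat at (453,265). The models lie in the basket at (340,195) and (365,208). The grey stray is still at (222,180) and the lid at (193,263).

```bash
python3 -c "
from h import *
print(go((.62,.265,.22),85))"
```

```text
(array([584.5, 258.1,  42.2]), array([-0. ,  0. ,  9.4]))
```

```bash
python3 -m crank '[{"offset":[0.584,0.258,0.045],"twist":[0,0,9]},{"offset":[0.584,0.258,0.045],"twist":[0,0,9]},{"offset":[0.584,0.258,0.045],"twist":[0,0,9]},{"offset":[0.584,0.258,0.045],"twist":[0,0,9]},{"offset":[0.584,0.258,0.045],"twist":[0,0,9]},{"offset":[0.584,0.258,0.045],"twist":[0,0,9]},{"offset":[0.584,0.258,0.045],"twist":[0,0,9]},{"offset":[0.584,0.258,0.045],"twist":[0,0,9]},{"offset":[0.584,0.258,0.045],"twist":[0,0,9]},{"offset":[0.584,0.258,0.045],"twist":[0,0,9]},{"offset":[0.584,0.258,0.045],"twist":[0,0,9]},{"offset":[0.584,0.258,0.045],"twist":[0,0,9]},{"offset":[0.584,0.258,0.045],"twist":[0,0,9]}]' 1 40
python3 - <<'E'
from h import *
o,im=shot("wrist","w4");print(o["tool_pos"],w2px("wrist",[.62,.265,.015],o))
for r in cut_out("stray1","wrist")[:4]:
    m=minrect("wrist",r["region"],.01,o);print(round(r["confidence"],2),np.round(r["rect"]),m)
E
```

```text
t: 15.8
tool_pos: [0.6199, 0.2626, 0.217]
tool_rot: [2.309, 2.129, -0.004]
contact_force: [-0.5, 0.6, 0.0]
opening: 0.0851
grip_force: 0.0
[0.61990089 0.26262314 0.21697154] [[320.72789433 168.58064204]]
0.7 [324.  60.  75.  81.] ((629.8740844726562, 373.92413330078125), (63.51271057128906, 55.026329040527344), 53.2288932800293)
0.64 [330. 266.  58.  56.] ((621.4910278320312, 151.0413055419922), (62.5219612121582, 60.13591766357422), 3.5671164989471436)
0.58 [326. 166.  53.  60.] ((623.9412841796875, 265.50799560546875), (63.77029800415039, 55.1873893737793), 85.3145980834961)
```

View pics/w4.png

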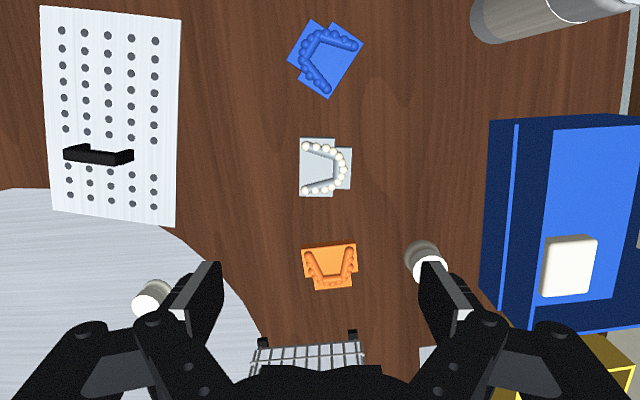

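The wrist view shows the grey stray at (326,166), between the blue model (324,60) and the orange one (330,266). I'm grasping it front to back.

```bash
python3 -m crank '[{"offset":[0.002,0.003,0.06],"twist":[0,0,0]},{"offset":[0.002,0.003,0.12],"twist":[0,0,0]},{"offset":[0.002,0.003,0.17],"twist":[0,0,0]},{"offset":[0.002,0.003,0.2],"twist":[0,0,0]},{"offset":[0.002,0.003,0.212],"twist":[0,0,0]},{"offset":[0.002,0.003,0.212],"twist":[0,0,0]}]' 1 40
python3 -m crank '[{"offset":[0,0,0],"twist":[0,0,0]},{"offset":[0,0,0],"twist":[0,0,0]},{"offset":[0,0,0],"twist":[0,0,0]},{"offset":[0,0,0],"twist":[0,0,0]},{"offset":[0,0,0],"twist":[0,0,0]}]' 0.3 40
python3 -c "
from h import *
print(go((.6235,.265,.23),85.3),go((.61,-.02,.22),175))"
```

```text
t: 16.65
tool_pos: [0.6236, 0.2649, 0.006]
tool_rot: [2.309, 2.129, -0.002]
contact_force: [0.3, 1.1, -0.5]
opening: 0.0853
grip_force: 0.0
t: 17.27
tool_pos: [0.6253, 0.2661, 0.0085]
tool_rot: [2.306, 2.129, 0.004]
contact_force: [-1.5, -0.2, 6.5]
opening: 0.052
grip_force: 42.0
(array([  -1.3,   -0.8, -221.5]), array([0.2, 0. , 0.1])) (array([-286.4,    8.4, -211.5]), array([  0.2,   0.2, -89.6]))
```

```bash
python3 -m crank '[{"offset":[0,0,-0.04],"twist":[0,0,0]},{"offset":[0,0,-0.1],"twist":[0,0,0]},{"offset":[0,0,-0.16],"twist":[0,0,0]},{"offset":[0,0,-0.212],"twist":[0,0,0]},{"offset":[-0.04,0,-0.212],"twist":[0,0,-10]},{"offset":[-0.08,0,-0.212],"twist":[0,0,-20]},{"offset":[-0.12,0,-0.212],"twist":[0,0,-30]},{"offset":[-0.16,0,-0.212],"twist":[0,0,-40]},{"offset":[-0.2,0,-0.212],"twist":[0,0,-50]},{"offset":[-0.24,0.004,-0.212],"twist":[0,0,-60]},{"offset":[-0.28,0.007,-0.212],"twist":[0,0,-70]},{"offset":[-0.295,0.007,-0.212],"twist":[0,0,-80]},{"offset":[-0.295,0.007,-0.212],"twist":[0,0,-90]},{"offset":[-0.295,0.007,-0.212],"twist":[0,0,-90]},{"offset":[-0.295,0.007,-0.212],"twist":[0,0,-90]}]'
python3 - <<'E'
from h import *
o,im=shot("wrist","w5");print(o["tool_pos"],o["q"],o["opening"],go((.61,-.03,.055),175))
E
```

```text
t: 19.15
tool_pos: [0.6069, -0.0285, 0.2182]
tool_rot: [0.129, 3.139, -0.002]
contact_force: [0.6, 0.5, -0.9]
opening: 0.0524
grip_force: 41.9
[ 0.60685434 -0.02847697  0.21819931] [-1.68759301e-01  1.98648479e-02  1.66856302e+00 -1.24489643e-03
  1.45283339e+00 -1.65746777e+00] 0.05241338932878354 (array([ -3.2,  -1.1, 163.2]), array([-0.1,  0. ,  0.3]))
```

View pics/w5.png

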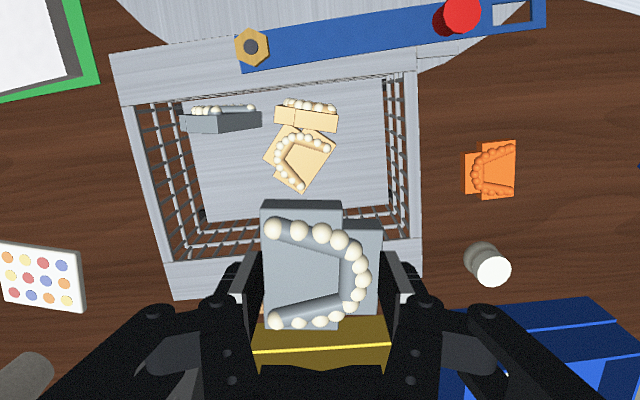

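The wrist view shows the stray held at (320,270). The basket floor is free in the middle, with models at (220,115), (305,115) and (300,160).

```bash
python3 -m crank '[{"offset":[0.008,-0.001,0.05],"twist":[0,0,0]},{"offset":[0.008,-0.001,0.1],"twist":[0,0,0]},{"offset":[0.008,-0.001,0.14],"twist":[0,0,0]},{"offset":[0.008,-0.001,0.165],"twist":[0,0,0]},{"offset":[0.008,-0.001,0.165],"twist":[0,0,0]}]'
python3 -m crank '[{"offset":[0,0,0],"twist":[0,0,0]},{"offset":[0,0,0],"twist":[0,0,0]},{"offset":[0,0,0],"twist":[0,0,0]},{"offset":[0,0,-0.05],"twist":[0,0,0]},{"offset":[0,0,-0.11],"twist":[0,0,0]},{"offset":[0,0,-0.17],"twist":[0,0,0]},{"offset":[0,0,-0.22],"twist":[0,0,0]},{"offset":[0,0,-0.22],"twist":[0,0,0]}]' 0.9 60
python3 - <<'E'
from h import *
o,im=shot("top","t6");w=get_image("wrist");print(o["tool_pos"])
for q,z in(("lid",0.011),("lid_grip",.047)):
    for r in cut_out(q,"top")[:2]: print(q,r["confidence"],minrect("top",r["region"],z))
m=(im.max(2)<60);m[:245]=0;m[285:]=0;m[:,:185]=0;m[:,215:]=0
n,l,s,c=cv2.connectedComponentsWithStats(m.astype(np.uint8));i=1+s[1:,4].argmax()
print("handle",s[i],minrect("top",l==i,.045),px2w("top",c[i],.047))
v=np.zeros((600,640,3),np.uint8);v[:400]=w;v[400:,:320]=cv2.resize(im[140:240,280:440],(320,200));v[400:,320:]=cv2.resize(im[215:315,140:300],(320,200))
cv2.imwrite("pics/v6.png",v[:,:,::-1])
E
```

```text
t: 19.82
tool_pos: [0.5968, -0.0287, 0.0504]
tool_rot: [-0.126, -3.134, 0.001]
contact_force: [0.6, 0.5, -0.7]
opening: 0.0523
grip_force: 41.9
t: 20.82
tool_pos: [0.6016, -0.0295, 0.2809]
tool_rot: [0.125, 3.127, -0.005]
contact_force: [0.6, 0.5, -0.2]
opening: 0.0765
grip_force: 0.0
[ 0.60155299 -0.02945259  0.28088527]
lid 0.64 ((404.07666015625, 332.2316589355469), (216.3563232421875, 147.02587890625), 77.00442504882812)
lid 0.27 ((491.249267578125, 124.5785140991211), (22.13572883605957, 56.45820999145508), 7.664889335632324)
lid_grip 0.75 ((402.55889892578125, 321.71234130859375), (207.60935974121094, 138.99795532226562), 76.9294204711914)
handle [196 255  10  20  77] ((396.66131591796875, 300.78485107421875), (12.842484474182129, 47.29935073852539), 77.05965423583984) [[0.39641808 0.30115853 0.047     ]]
```

View pics/v6.png

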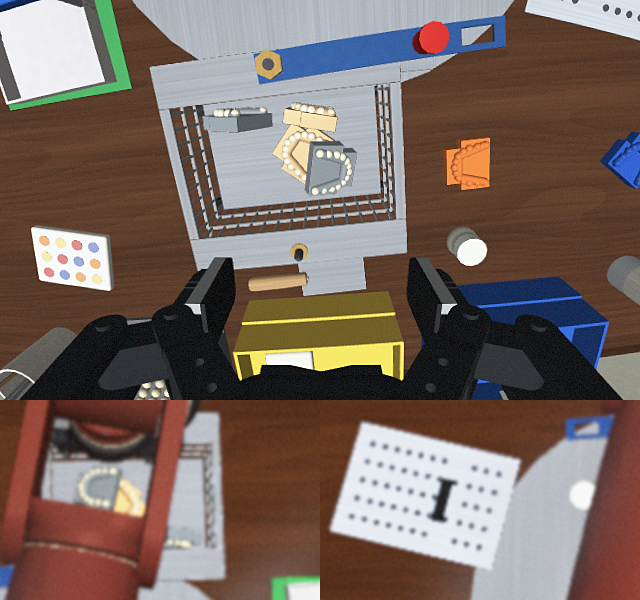

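```bash
python3 - <<'E'
from h import *
o=get_obs()
for n,uv,z in(("nut",(268,64),.137),("b2 top",(298,254),.123),("b2 foot",(299,251),.108),("c far-right(+x,-y)",(200,270),.105),("c +x+y",(407,252),.105),("c -x-y",(151,68),.105),
  ("in -x-y",(167,108),.105),("in +x-y",(190,239),.105),("in -x+y",(390,84),.105),("in +x+y",(402,221),.105)):
    print(n,np.round(px2w("wrist",uv,z,o)[0]*1000,1))
print(go((.3965,.301,.2),167))
E
```

```text
nut [495.9 -61.  137. ]
b2 top [663.4 -55.4 123. ]
b2 foot [667.6 -55.8 108. ]
c far-right(+x,-y) [ 682.9 -159.9  105. ]
c +x+y [678.9  51.6 105. ]
c -x-y [ 486.2 -167.7  105. ]
in -x-y [ 521.2 -160.1  105. ]
in +x-y [ 647.9 -163.3  105. ]
in -x+y [517.5  37.8 105. ]
in +x+y [645.2  46.7 105. ]
(array([227.1, 312.8,  71.6]), array([-0.1, -0.2,  8.4]))
```

```bash
python3 -m crank '[{"offset":[0.227,0.313,0.07],"twist":[0,0,8]},{"offset":[0.227,0.313,0.07],"twist":[0,0,8]},{"offset":[0.227,0.313,0.07],"twist":[0,0,8]},{"offset":[0.227,0.313,0.07],"twist":[0,0,8]},{"offset":[0.227,0.313,0.07],"twist":[0,0,8]},{"offset":[0.227,0.313,0.07],"twist":[0,0,8]},{"offset":[0.227,0.313,0.07],"twist":[0,0,8]},{"offset":[0.227,0.313,0.07],"twist":[0,0,8]},{"offset":[0.227,0.313,0.07],"twist":[0,0,8]}]' 0.5 90
python3 - <<'E'
from h import *
o,im=shot("wrist","w7");print(o["tool_pos"])
m=(im.max(2)<70);m[260:]=0
n,l,s,c=cv2.connectedComponentsWithStats(m.astype(np.uint8));P=w2px("wrist",[.3965,.301,.047],o)[0]
i=min(range(1,n),key=lambda i:np.hypot(*(c[i]-P)) if s[i,4]>150 else 1e9)
print(P,c[i],s[i],minrect("wrist",l==i,.047,o))
for r in cut_out("lid","wrist")[:2]: print(r["confidence"],r["rect"],minrect("wrist",r["region"],.011,o))
print(go((.3965,.301,.022),167,(0,0,0),o))
E
```

```text
t: 22.15
tool_pos: [0.3984, 0.3, 0.2025]
tool_rot: [0.346, 3.122, -0.003]
contact_force: [0.3, 0.2, -0.1]
opening: 0.0429
grip_force: 0.0
[0.39836381 0.29997623 0.20253318]
[321.37572643 180.07729294] [322.71056063 177.10039113] [317 147  13  62 767] ((395.2223205566406, 302.7636413574219), (10.749835968017578, 56.37652587890625), 77.1818618774414)
0.58 [353.1, 168.9, 223.2, 139.9] ((404.56903076171875, 331.16107177734375), (214.37127685546875, 144.9344940185547), 77.13654327392578)
(array([  2.1,   1. , 180.5]), array([-0.1,  0. ,  0.3]))
```

View pics/w7.png

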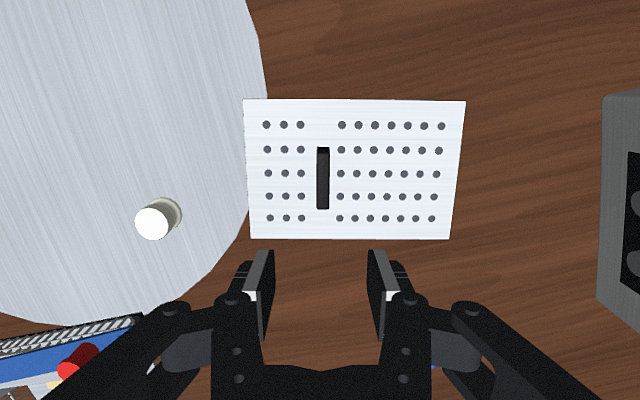

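The wrist view shows the lid handle at (322,178), matching the measurement. Grasping it.

```bash
python3 -m crank '[{"offset":[0.002,0.002,0.06],"twist":[0,0,0]},{"offset":[0.002,0.002,0.12],"twist":[0,0,0]},{"offset":[0.002,0.002,0.165],"twist":[0,0,0]},{"offset":[0.002,0.002,0.18],"twist":[0,0,0]},{"offset":[0.002,0.002,0.18],"twist":[0,0,0]}]' 0.5 100
python3 -m crank '[{"offset":[0,0,0],"twist":[0,0,0]},{"offset":[0,0,0],"twist":[0,0,0]},{"offset":[0,0,0],"twist":[0,0,0]},{"offset":[0,0,0],"twist":[0,0,0]},{"offset":[0,0,0],"twist":[0,0,0]}]' 0 100
python3 -m crank '[{"offset":[0,0,-0.03],"twist":[0,0,0]},{"offset":[0,0,-0.08],"twist":[0,0,0]},{"offset":[0,0,-0.13],"twist":[0,0,0]},{"offset":[0,0,-0.18],"twist":[0,0,0]},{"offset":[0,0,-0.21],"twist":[0,0,0]},{"offset":[0,0,-0.21],"twist":[0,0,0]},{"offset":[0,0,-0.21],"twist":[0,0,0]}]'
python3 - <<'E'
from h import *
o=get_obs();im=get_image("wrist");k=0
for r in cut_out("lid","wrist")[:2]: print(r["confidence"],r["rect"])
b=np.radians(1.4);p=np.array([.583,-.059])+(-.03)*np.array([-np.sin(b),np.cos(b)])
print(p,o["wrist_torque"],go((p[0],p[1],.22),181.4))
E
```

```text
t: 22.88
tool_pos: [0.3966, 0.3026, 0.0228]
tool_rot: [-0.346, -3.122, 0.003]
contact_force: [0.2, -0.6, 0.5]
opening: 0.043
grip_force: 0.0
t: 23.5
tool_pos: [0.398, 0.304, 0.0255]
tool_rot: [0.343, 3.118, 0.001]
contact_force: [-0.2, -1.3, 7.1]
opening: 0.0098
grip_force: 98.6
t: 24.38
tool_pos: [0.3953, 0.303, 0.2309]
tool_rot: [-0.344, -3.121, 0.004]
contact_force: [-0.4, 1.6, -2.4]
opening: 0.0101
grip_force: 97.9
0.75 [76.5, 350.9, 153.1, 98.2]
0.6 [381.0, 235.6, 456.5, 258.9]
[ 0.58373297 -0.08899104] [-4.47623948e-02  7.72717522e-02  4.06629938e-05] (array([-269.6, -341.2,   10.7]), array([ -0.2,  -0.2, -14. ]))
```

```bash
python3 -m crank '[{"offset":[-0.02,-0.025,0],"twist":[0,0,0]},{"offset":[-0.05,-0.065,0],"twist":[0,0,-2]},{"offset":[-0.08,-0.105,0],"twist":[0,0,-4]},{"offset":[-0.11,-0.145,0],"twist":[0,0,-6]},{"offset":[-0.14,-0.185,0],"twist":[0,0,-8]},{"offset":[-0.17,-0.22,0],"twist":[0,0,-10]},{"offset":[-0.2,-0.255,0],"twist":[0,0,-12]},{"offset":[-0.23,-0.29,0],"twist":[0,0,-14]},{"offset":[-0.255,-0.325,0],"twist":[0,0,-14]},{"offset":[-0.272,-0.339,0.01],"twist":[0,0,-14]},{"offset":[-0.272,-0.339,0.03],"twist":[0,0,-14]},{"offset":[-0.272,-0.339,0.04],"twist":[0,0,-14]},{"offset":[-0.272,-0.339,0.04],"twist":[0,0,-14]}]'
python3 - <<'E'
from h import *
o,im=shot("wrist","w8");print(o["tool_pos"],go((.586,-.0865,.19),181.4))
b=np.radians(1.4);Rb=np.array([[np.cos(b),-np.sin(b)],[np.sin(b),np.cos(b)]])
def bk(x,y,z): return [*(np.array([.583,-.059])+Rb@[x/1000,y/1000]),z/1000]
v=im.copy()
for p in [(-103,-110,105),(103,-110,105),(103,110,105),(-103,140,105),(-89,0,137),(89,0,123)]:
    u=w2px("wrist",bk(*p),o)[0];cv2.circle(v,tuple(int(a) for a in u),3,(255,0,0),1)
# lid predicted in tool frame
T=R.from_rotvec(o["tool_rot"])
zt=o["tool_pos"][2]+.0145-.04
# lid corners assuming handle at TCP
c=T.apply([1,0,0])[:2]; xl=-c; yl=np.array([-xl[1],xl[0]])
for sx in(-72,72):
  for sy in(-107,107):
    q=o["tool_pos"][:2]+yl*(.03+sy/1000)+xl*sx/1000
    u=w2px("wrist",[*q,zt+.011],o)[0];cv2.circle(v,tuple(int(a) for a in u),3,(0,160,0),1)
cv2.imwrite("pics/w8b.png",v[:,:,::-1])
E
```

```text
t: 26.1
tool_pos: [0.5862, -0.0855, 0.1908]
tool_rot: [0.041, -3.137, -0.0]
contact_force: [0.7, -0.3, -2.4]
opening: 0.0101
grip_force: 98.1
[ 0.5861964  -0.08551062  0.19082788] (array([ 1. , -0.7,  2.3]), array([-0. , -0.1,  0.1]))
```

View pics/w8b.png

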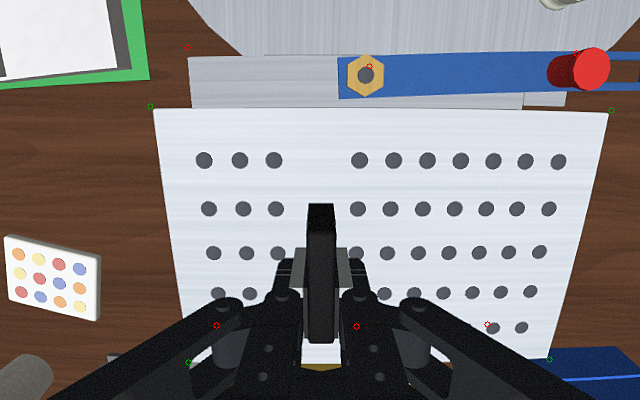

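The lid is over the mouth. The nut is at (366,74), while my basket estimate predicted (370,66), so the basket sits a few mm further in +x. I'm refining its pose from the brass parts.

```bash
python3 - <<'E'
from h import *
o=get_obs()
def brass(im,box):
    h=cv2.cvtColor(im,cv2.COLOR_RGB2HSV);m=cv2.inRange(h,(12,90,90),(28,255,255));z=np.zeros_like(m);x0,y0,x1,y1=box;z[y0:y1,x0:x1]=m[y0:y1,x0:x1]
    p=np.argwhere(z)[:,::-1];return (p.min(0)+p.max(0))/2,len(p),p.mean(0)
T=cv2.imread("pics/top0.png")[:,:,::-1]
a=brass(T,(335,212,360,235));b=brass(T,(335,145,355,160));print(a,b)
A=px2w("top",a[0],.137)[0];B=px2w("top",b[0],.108)[0];print(A,B,(A+B)/2,np.hypot(*(A-B)[:2]),np.degrees(np.arctan2(B[1]-A[1],B[0]-A[0])))
W=cv2.imread("pics/w8.png")[:,:,::-1];c=brass(W,(335,45,395,105));print(c,px2w("wrist",c[0],.137,o),px2w("wrist",(189,57),.105,o))
# lid plate near corners seen from wrist
z=o["tool_pos"][2]+.0145-.04+.011
L=px2w("wrist",[(153,109),(608,112)],z,o);print("lid",L,np.hypot(*(L[0]-L[1])[:2]),o["tool_pos"])
# far-side corners from w5/w6 view: lid centre
d=(L[1]-L[0])[:2];d/=np.hypot(*d);n=np.array([d[1],-d[0]]);print("lid centre",L[:,:2].mean(0)+n*.072,np.degrees(np.arctan2(d[1],d[0]))-90)
E
```

```text
(array([346.5, 223. ]), 47, array([346.70212766, 222.78723404])) (array([344.5, 150. ]), 29, array([344.27586207, 151.55172414]))
[ 0.49606922 -0.06078315  0.137     ] [ 0.6797168  -0.05661629  0.108     ] [ 0.58789301 -0.05869972  0.1225    ] 0.18369484839512104 1.2997880130570358
(array([365. ,  74.5]), 938, array([364.39658849,  74.87206823])) [[ 0.49921762 -0.06346532  0.137     ]] [[ 0.48897811 -0.17193229  0.105     ]]
lid [[ 0.51811072 -0.16334595  0.1777784 ]
 [ 0.51238091  0.04769113  0.1777784 ]] 0.2111148468155257 [ 0.58696175 -0.08572857  0.1922784 ]
lid centre [ 0.58721929 -0.05587328] 1.5552399799271939
```

```bash
python3 -m crank '[{"offset":[-0.001,-0.004,0.02],"twist":[0,0,0]},{"offset":[-0.001,-0.004,0.045],"twist":[0,0,0]},{"offset":[-0.001,-0.004,0.056],"twist":[0,0,0]},{"offset":[-0.001,-0.004,0.061],"twist":[0,0,0]},{"offset":[-0.001,-0.004,0.066],"twist":[0,0,0]},{"offset":[-0.001,-0.004,0.071],"twist":[0,0,0]},{"offset":[-0.001,-0.004,0.071],"twist":[0,0,0]}]'
python3 - <<'E'
from h import *
o,im=shot("wrist","w9");print(o["tool_pos"],o["contact_force"],o["wrist_torque"])
s=get_image("side");v=np.zeros((600,800,3),np.uint8);v[:300,:480]=cv2.resize(im,(480,300));v[300:,:]=cv2.resize(s[150:270,270:470],(800,480))[90:390]
cv2.imwrite("pics/v9.png",v[:,:,::-1])
E
```

```text
t: 27.02
tool_pos: [0.5893, -0.0909, 0.1228]
tool_rot: [-0.039, 3.14, -0.002]
contact_force: [-0.7, 0.3, -1.3]
opening: 0.0099
grip_force: 98.1
[ 0.58930265 -0.09088845  0.12283005] [-0.68148451  0.26685698 -1.28399577] [-0.02409988 -0.05685594 -0.03190253]
```

View pics/v9.png

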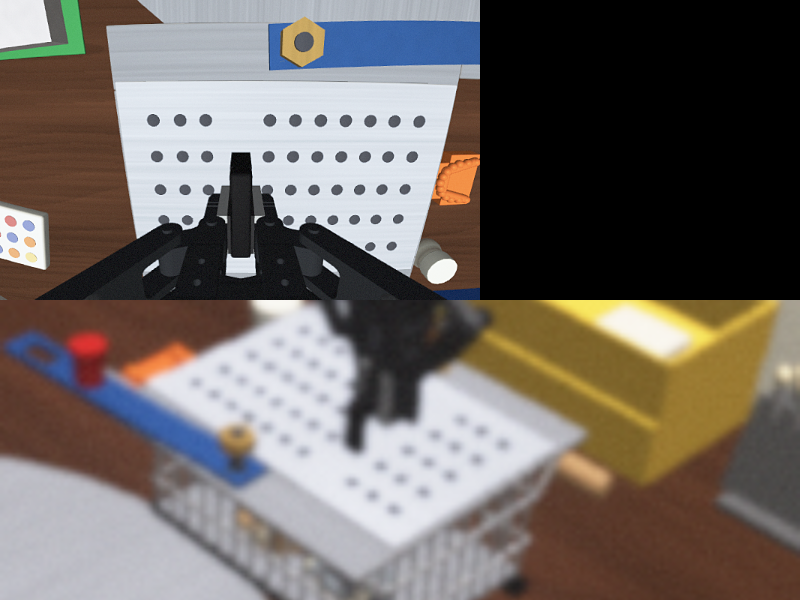

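The lid's plate lies flat on the rim, with the wrist view showing its edge parallel to the flange. The TCP height of 0.1228 matches seated, so I'm releasing.

```bash
python3 -m crank '[{"offset":[0,0,0.001],"twist":[0,0,0]},{"offset":[0,0,0.001],"twist":[0,0,0]}]'
python3 -m crank '[{"offset":[0,0,0],"twist":[0,0,0]},{"offset":[0,0,0],"twist":[0,0,0]},{"offset":[0,0,0],"twist":[0,0,0]},{"offset":[0,0,-0.03],"twist":[0,0,0]},{"offset":[0,0,-0.08],"twist":[0,0,0]},{"offset":[0,0,-0.12],"twist":[0,0,0]},{"offset":[0,0,-0.12],"twist":[0,0,0]}]' 0.5 60
python3 - <<'E'
from h import *
o,im=shot("wrist","w10");print(o["tool_pos"])
h=cv2.cvtColor(im,cv2.COLOR_RGB2HSV)
red=(cv2.inRange(h,(0,150,90),(6,255,255))|cv2.inRange(h,(174,150,90),(180,255,255)))>0;red[250:]=0
p=np.argwhere(red)[:,::-1];print("knob px",p.min(0),p.max(0),len(p))
br=cv2.inRange(h,(12,90,90),(28,255,255));br[120:]=0;q=np.argwhere(br)[:,::-1];print("nut",q.min(0),q.max(0))
b=blue(im);b[150:]=0;print("strap",minrect("wrist",b,.112,o))
print("lid",[minrect("wrist",r["region"],.108,o) for r in cut_out("lid","wrist")[:1]])
im2=get_image("top");h=cv2.cvtColor(im2,cv2.COLOR_RGB2HSV)
t=(cv2.inRange(h,(0,150,120),(6,255,255))|cv2.inRange(h,(174,150,120),(180,255,255)))>0;t[210:245,280:305]&=True;mm=np.zeros_like(t);mm[215:240,280:305]=t[215:240,280:305]
if mm.any():
    p=np.argwhere(mm)[:,::-1];print("knob top cam",px2w("top",(p.min(0)+p.max(0))/2,.138))
E
```

```text
t: 27.38
tool_pos: [0.5892, -0.0909, 0.1225]
tool_rot: [-0.039, 3.14, -0.003]
contact_force: [-3.4, 0.4, 5.3]
opening: 0.0099
grip_force: 99.1
t: 28.25
tool_pos: [0.5911, -0.0913, 0.2464]
tool_rot: [-0.039, 3.133, -0.006]
contact_force: [0.0, -0.1, -0.2]
opening: 0.0427
grip_force: 0.0
[ 0.59105561 -0.09125181  0.24638141]
knob px [35  4] [561  81] 1094
nut [0 0] [639 119]
strap ((491.57049560546875, 28.50383758544922), (24.517433166503906, 211.51644897460938), 4.352490425109863)
lid [((588.9207763671875, -60.17906188964844), (143.91171264648438, 214.67266845703125), 1.2771977186203003)]
knob top cam [[0.48651851 0.06825961 0.138     ]]
```

View pics/w10.png

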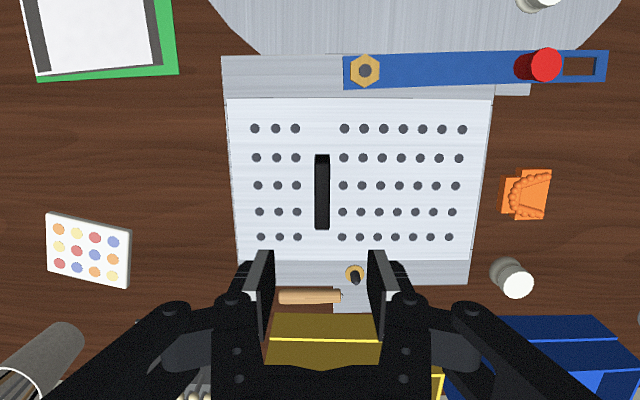

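The lid is seated centrally. The strap knob is at (545,64) and the nut at (365,70), with the second bolt at (354,272). Going to the knob.

```bash
python3 -c "
from h import *
print(go((.488,.067,.2),94.4))"
```

```text
(array([ 96.2, 159.9,  39.9]), array([-0.1, -0.1, 87. ]))
```

```bash
python3 -m crank '[{"offset":[0.096,0.16,0],"twist":[0,0,87]},{"offset":[0.096,0.16,0],"twist":[0,0,87]},{"offset":[0.096,0.16,0],"twist":[0,0,87]},{"offset":[0.096,0.16,0],"twist":[0,0,87]},{"offset":[0.096,0.16,0],"twist":[0,0,87]},{"offset":[0.096,0.16,0.04],"twist":[0,0,87]},{"offset":[0.096,0.16,0.04],"twist":[0,0,87]},{"offset":[0.096,0.16,0.04],"twist":[0,0,87]},{"offset":[0.096,0.16,0.04],"twist":[0,0,87]},{"offset":[0.096,0.16,0.04],"twist":[0,0,87]},{"offset":[0.096,0.16,0.04],"twist":[0,0,87]}]' 0.55 60
python3 - <<'E'
from h import *
o,im=shot("wrist","w11");print(o["tool_pos"])
h=cv2.cvtColor(im,cv2.COLOR_RGB2HSV)
m=(cv2.inRange(h,(0,150,90),(6,255,255))|cv2.inRange(h,(174,150,90),(180,255,255)))
n,l,s,c=cv2.connectedComponentsWithStats(m);P=w2px("wrist",[.488,.067,.14],o)[0]
for i in range(1,n):
    if s[i,4]>100: print(s[i],c[i],px2w("wrist",c[i],.139,o))
print(P)
b=blue(im);print(minrect("wrist",b&(np.arange(400)[:,None]<300),.112,o))
E
```

```text
t: 29.78
tool_pos: [0.4887, 0.0669, 0.2007]
tool_rot: [2.132, 2.307, -0.002]
contact_force: [-0.2, 0.3, -0.1]
opening: 0.047
grip_force: 0.0
[0.48873748 0.06686194 0.2007132 ]
[303 198  36  36 991] [320.39152371 215.62764884] [[0.48840363 0.06937178 0.139     ]]
[319.46292486 219.6187264 ]
((594.7074584960938, 85.7879638671875), (258.6541748046875, 150.60948181152344), 11.601554870605469)
```

View pics/w11.png

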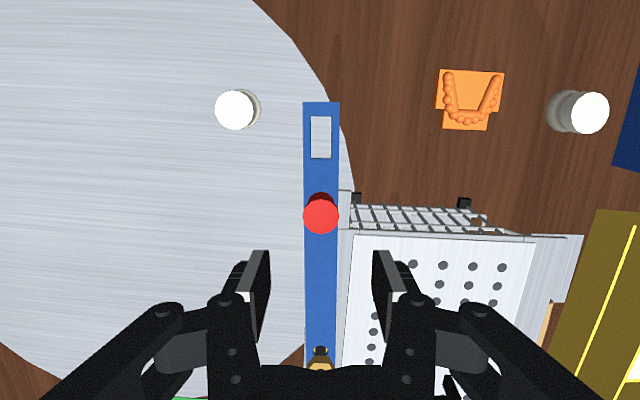

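The wrist view shows the red knob at (320,215), centred between the fingers, with the slotted end up at (320,137). Descending to grip.

```bash
python3 -m crank '[{"offset":[0.001,0,0.04],"twist":[0,0,0]},{"offset":[0.001,0,0.07],"twist":[0,0,0]},{"offset":[0.001,0,0.083],"twist":[0,0,0]},{"offset":[0.001,0,0.083],"twist":[0,0,0]}]' 0.55 50
python3 -m crank '[{"offset":[0,0,0],"twist":[0,0,0]},{"offset":[0,0,0],"twist":[0,0,0]},{"offset":[0,0,0],"twist":[0,0,0]},{"offset":[0,0,0],"twist":[0,0,0]}]' 0 50
python3 -m crank '[{"offset":[0.0,0,-0.008],"twist":[0,0,0]},{"offset":[-0.001,0,-0.016],"twist":[0,0,0]},{"offset":[-0.002,0,-0.022],"twist":[0,0,0]},{"offset":[-0.002,0,-0.022],"twist":[0,0,0]}]'
python3 - <<'E'
from h import *
o=get_obs();p=o["tool_pos"];print(p,o["contact_force"],R.from_rotvec(o["tool_rot"]).as_matrix()[:,0])
P=np.array([.4984,-.0615]);r=np.hypot(*(p[:2]-P));print(r,np.degrees(np.arctan2(p[1]-P[1],p[0]-P[0])))
f0=np.degrees(np.arctan2(p[1]-P[1],p[0]-P[0]))
for f in np.arange(f0-6,0,-6).tolist()+[1.4]:
    q=P+(r+(126-r*1000)/1000*0)*np.array([np.cos(np.radians(f)),np.sin(np.radians(f))])
    print(round(f,1),*go((*q,p[2]),94.4-(f0-f)*.72,(0,0,0),o))
E
```

```text
t: 30.32
tool_pos: [0.4884, 0.0678, 0.1175]
tool_rot: [-2.134, -2.306, 0.003]
contact_force: [-0.1, -0.5, 0.7]
opening: 0.047
grip_force: 0.0
t: 30.82
tool_pos: [0.49, 0.0678, 0.1199]
tool_rot: [2.132, 2.303, 0.002]
contact_force: [-1.6, -0.4, 5.8]
opening: 0.0208
grip_force: 49.0
t: 31.32
tool_pos: [0.4893, 0.0658, 0.1406]
tool_rot: [2.133, 2.304, -0.0]
contact_force: [0.2, 1.1, -2.1]
opening: 0.0212
grip_force: 48.9
[0.48926392 0.06575371 0.14060521] [ 0.24185317  1.05240328 -2.10382994] [-0.0769201   0.99703646 -0.00126652]
0.12758124869071663 94.10645899115487
88.1 [-0.8 13.3  0. ] [0.1 0.1 4.3]
82.1 [-2.9 26.5  0. ] [0.1 0.1 8.7]
76.1 [-6.5 39.4  0. ] [ 0.1  0.1 13. ]
70.1 [-11.3  51.8   0.1] [ 0.1  0.1 17.3]
64.1 [-17.4  63.7   0.1] [ 0.1  0.1 21.6]
58.1 [-24.8  74.9   0.1] [ 0.1  0.1 25.9]
52.1 [-33.2  85.2   0.1] [ 0.1  0.1 30.3]
46.1 [-42.7  94.6   0.1] [ 0.1  0.1 34.6]
40.1 [-53.1 102.9   0.2] [ 0.1  0.1 38.9]
34.1 [-64.4 110.1   0.2] [ 0.1  0.  43.2]
28.1 [-76.3 116.1   0.2] [ 0.1  0.  47.5]
22.1 [-88.8 120.9   0.2] [ 0.1  0.  51.9]
16.1 [-101.7  124.3    0.3] [ 0.1  0.  56.2]
10.1 [-114.9  126.3    0.3] [ 0.1  0.  60.5]
4.1 [-128.3  126.9    0.3] [ 0.1  0.  64.8]
1.4 [-134.3  126.7    0.3] [ 0.1  0.  66.8]
```

```bash
python3 -m crank '[{"offset":[-0.001,0.013,0],"twist":[0,0,4]},{"offset":[-0.003,0.0265,0],"twist":[0,0,9]},{"offset":[-0.0065,0.0395,0],"twist":[0,0,13]},{"offset":[-0.011,0.052,0],"twist":[0,0,17]},{"offset":[-0.0175,0.0635,0],"twist":[0,0,22]},{"offset":[-0.025,0.075,0],"twist":[0,0,26]},{"offset":[-0.033,0.085,0],"twist":[0,0,30]},{"offset":[-0.0425,0.0945,0],"twist":[0,0,35]},{"offset":[-0.053,0.103,0],"twist":[0,0,39]},{"offset":[-0.0645,0.11,0],"twist":[0,0,43]},{"offset":[-0.0765,0.116,0],"twist":[0,0,47.5]},{"offset":[-0.089,0.121,0],"twist":[0,0,52]},{"offset":[-0.1015,0.1245,0],"twist":[0,0,56]},{"offset":[-0.108,0.1255,0],"twist":[0,0,58]},{"offset":[-0.108,0.1255,0],"twist":[0,0,58]}]'
python3 - <<'E'
from h import *
o,im=shot("wrist","w12");print(o["tool_pos"],o["contact_force"],o["opening"])
s=get_image("side")
v=np.zeros((600,640,3),np.uint8);v[:400]=im;v[400:,:400]=cv2.resize(s[140:240,270:470],(400,200));cv2.imwrite("pics/v12.png",v[:,:,::-1])
E
```

```text
t: 33.2
tool_pos: [0.6229, -0.0312, 0.1403]
tool_rot: [-2.984, -0.979, -0.003]
contact_force: [1.4, 5.8, 0.2]
opening: 0.0212
grip_force: 49.0
[ 0.62286907 -0.03115408  0.14029117] [1.37047161 5.82637727 0.24405842] 0.021200246236801713
```

View pics/v12.png

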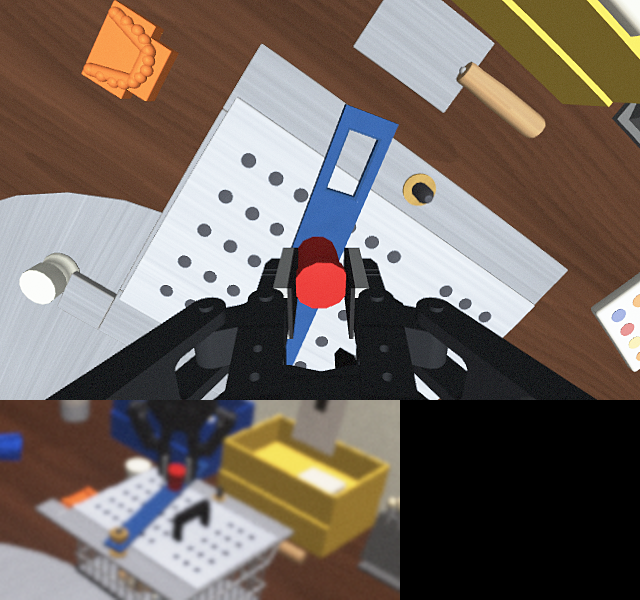

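The strap is lifted and about 13° short of the second bolt, whose washer is at (419,190). The slot centre is at (353,162).

```bash
python3 - <<'E'
from h import *
o=get_obs();p=o["tool_pos"]
print("b2",px2w("wrist",(419,190),.108,o),px2w("wrist",(425,194),.123,o))
for z in(.132,.136,.14): print("slot",z,px2w("wrist",(353,163),z,o))
P=np.array([.4984,-.0615])
for f in(9,5,3,1.4):
    q=P+.1275*np.array([np.cos(np.radians(f)),np.sin(np.radians(f))]);print(f,*go((*q,.1403),27.6,(0,0,0),o))
E
```

```text
b2 [[ 0.67626462 -0.05649554  0.108     ]] [[ 0.67719696 -0.05411032  0.123     ]]
slot 0.132 [[ 0.6691756  -0.01445799  0.132     ]]
slot 0.136 [[ 0.66958062 -0.01368339  0.136     ]]
slot 0.14 [[ 0.66998564 -0.01290879  0.14      ]]
9 [-5.1  9.5 -0. ] [-0.1 -0.1  8.8]
5 [-9.5 17.3 -0. ] [-0.1 -0.1  8.8]
3 [-11.8  21.1  -0. ] [-0.1 -0.1  8.8]
1.4 [-13.8  24.   -0. ] [-0.1 -0.1  8.8]
```

```bash
python3 -m crank '[{"offset":[-0.003,0.005,0],"twist":[0,0,3]},{"offset":[-0.005,0.0095,0],"twist":[0,0,5]},{"offset":[-0.0075,0.0135,0],"twist":[0,0,7]},{"offset":[-0.0095,0.0175,0],"twist":[0,0,8]},{"offset":[-0.012,0.021,0],"twist":[0,0,8]},{"offset":[-0.014,0.024,0],"twist":[0,0,8]},{"offset":[-0.014,0.024,0],"twist":[0,0,8]}]'
python3 - <<'E'
from h import *
o,im=shot("wrist","w13");print(o["tool_pos"],o["contact_force"])
cv2.imwrite("pics/v13.png",cv2.resize(im[60:300,200:520],(800,600))[:,:,::-1])
E
```

```text
t: 34.17
tool_pos: [0.6259, -0.0597, 0.1405]
tool_rot: [3.045, 0.771, 0.002]
contact_force: [4.0, 3.6, 0.2]
opening: 0.0208
grip_force: 49.4
[ 0.62587725 -0.05970138  0.1405251 ] [3.99793884 3.57819303 0.17558789]
```

View pics/v13.png

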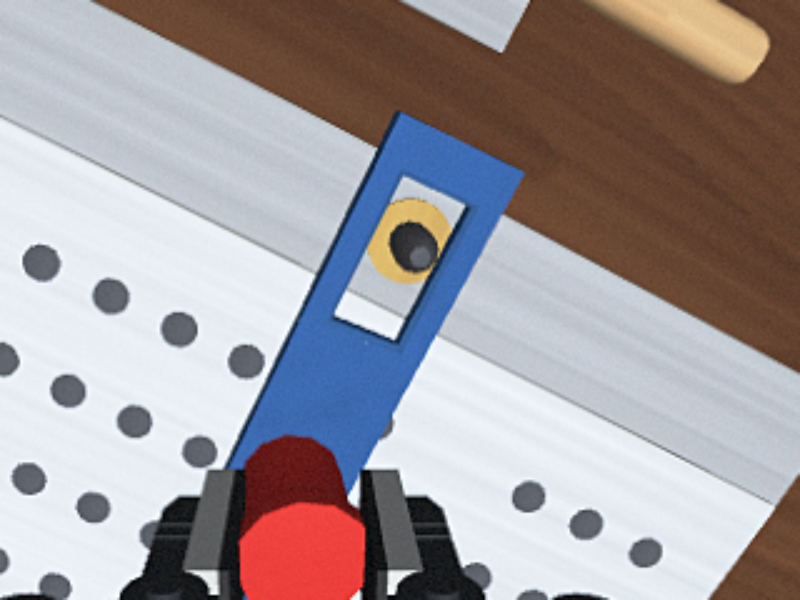

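The bolt top at crop (420,255) shows inside the slot, whose centre is at (400,260). Working out the lateral correction.

```bash
python3 - <<'E'
from h import *
o=get_obs()
f=lambda u:(200+u[0]/2.5,60+u[1]/2.5)
print("b top",px2w("wrist",f((421,255)),.123,o),"washer",px2w("wrist",f((410,242)),.108,o))
for z in(.134,.138): print("slot",z,px2w("wrist",f((400.5,260.5)),z,o))
C=px2w("wrist",[f(u) for u in((403,177),(468,206),(398,342),(333,317))],.138,o);print([np.hypot(*(C[i]-C[(i+1)%4])[:2])*1000 for i in range(4)])
print(go((.6259+.003,-.0597,.14),R.from_rotvec(o["tool_rot"]).as_matrix()[:2,0] @ [0,0] + np.degrees(np.arctan2(*R.from_rotvec(o["tool_rot"]).as_matrix()[[1,0],0]))),"+3mm x")
print(go((.6259,-.0597-.003,.14),np.degrees(np.arctan2(*R.from_rotvec(o["tool_rot"]).as_matrix()[[1,0],0]))),"-3mm y")
E
```

```text
b top [[ 0.67682819 -0.05775066  0.123     ]] washer [[ 0.67655061 -0.05763791  0.108     ]]
slot 0.134 [[ 0.67536404 -0.05264462  0.134     ]]
slot 0.138 [[ 0.67584326 -0.05184028  0.138     ]]
[np.float64(12.206281061288848), np.float64(26.540548003089185), np.float64(12.467954790348218), np.float64(26.90877499514453)]
(array([2.6, 1.4, 0.6]), array([ 0.1, -0.1, -0. ])) +3mm x
(array([-1.4,  2.7,  0.6]), array([ 0.1, -0.1, -0. ])) -3mm y
```

```bash
python3 -m crank '[{"offset":[-0.001,0.002,0],"twist":[0,0,0]},{"offset":[-0.0015,0.003,0],"twist":[0,0,0]},{"offset":[-0.0015,0.003,0],"twist":[0,0,0]},{"offset":[-0.001,0.0035,0.003],"twist":[0,0,0]},{"offset":[-0.001,0.0035,0.006],"twist":[0,0,0]},{"offset":[-0.001,0.0035,0.009],"twist":[0,0,0]},{"offset":[-0.001,0.0035,0.009],"twist":[0,0,0]}]'
python3 - <<'E'
from h import *
o,im=shot("wrist","w14");print(o["tool_pos"],o["contact_force"])
cv2.imwrite("pics/v14.png",cv2.resize(im[90:250,270:430],(500,500))[:,:,::-1])
E
```

```text
t: 35.1
tool_pos: [0.6272, -0.0635, 0.1318]
tool_rot: [3.043, 0.771, 0.004]
contact_force: [4.8, 2.7, 1.4]
opening: 0.0212
grip_force: 49.7
[ 0.62721664 -0.06349837  0.13183244] [4.80903059 2.67739834 1.36333322]
```

View pics/v14.png

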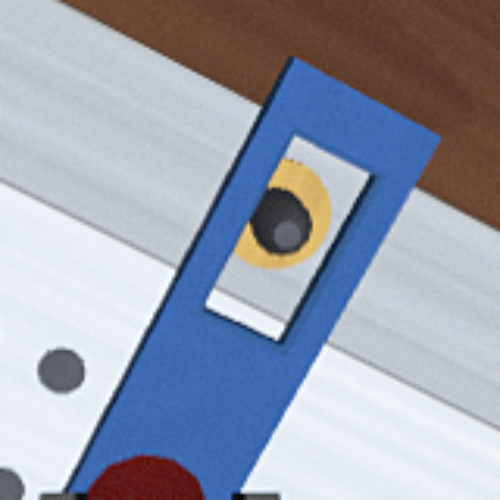

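Bolt tip at crop (288,233) against a slot centre line at about 293 on that row, so it is centred within 1 mm. Lowering it. I have also now viewed more than the 14 allowed pictures, so I'll go on by numbers only.

```bash
python3 -m crank '[{"offset":[0,0,0.003],"twist":[0,0,0]},{"offset":[0,0,0.006],"twist":[0,0,0]},{"offset":[0,0,0.009],"twist":[0,0,0]},{"offset":[0,0,0.0115],"twist":[0,0,0]},{"offset":[0,0,0.0115],"twist":[0,0,0]}]'
python3 -c "
from h import *
o=get_obs();print(o['tool_pos'],o['contact_force'],o['wrist_torque'])"
```

```text
t: 35.78
tool_pos: [0.6271, -0.064, 0.1239]
tool_rot: [3.042, 0.771, 0.002]
contact_force: [-4.2, 4.0, 15.3]
opening: 0.0209
grip_force: 51.0
[ 0.62713458 -0.06397641  0.12394222] [-4.21368229  4.01668692 15.27745589] [ 0.51131031  0.73083298 -0.29300837]
```

```bash
python3 -m crank '[{"offset":[0,0,0],"twist":[0,0,0]},{"offset":[0,0,0],"twist":[0,0,0]},{"offset":[0,0,0],"twist":[0,0,0]},{"offset":[0,0,-0.02],"twist":[0,0,0]},{"offset":[0,0,-0.04],"twist":[0,0,0]},{"offset":[0,0,-0.07],"twist":[0,0,0]},{"offset":[0,0,-0.1],"twist":[0,0,0]},{"offset":[0,0,-0.1],"twist":[0,0,0]}]' 0.4 40
python3 - <<'E'
from h import *
o,im=shot("wrist","w15");print(o["tool_pos"])
b=blue(im).astype(np.uint8)
n,l,s,c=cv2.connectedComponentsWithStats(b)
for i in range(1,n):
    if s[i,4]>500:
        print(s[i],[round(float(np.degrees(x)),1) if 0 else x for x in minrect("wrist",l==i,.112,o)])
        cs,h=cv2.findContours((l==i).astype(np.uint8),cv2.RETR_CCOMP,cv2.CHAIN_APPROX_NONE)
        for k,ct in enumerate(cs):
            if h[0][k][3]>=0 and cv2.contourArea(ct)>60:
                m=np.zeros(l.shape,np.uint8);cv2.drawContours(m,[ct],-1,1,-1)
                print(" hole",cv2.boundingRect(ct),[minrect("wrist",m>0,z,o) for z in(.110,.125)])
                hh=cv2.cvtColor(im,cv2.COLOR_RGB2HSV);dk=(im.max(2)<90)&(m>0);br=(cv2.inRange(hh,(12,90,90),(28,255,255))>0)&(m>0)
                print(" dark in hole",dk.sum(),px2w("wrist",np.argwhere(dk)[:,::-1].mean(0),.118,o) if dk.any() else "", "brass",br.sum())
h=cv2.cvtColor(im,cv2.COLOR_RGB2HSV);m=(cv2.inRange(h,(0,150,90),(6,255,255))|cv2.inRange(h,(174,150,90),(180,255,255)))
n,l,s,c=cv2.connectedComponentsWithStats(m);
for i in range(1,n):
    if s[i,4]>100: print("red",s[i],px2w("wrist",c[i],.139,o))
E
```

```text
t: 36.78
tool_pos: [0.6285, -0.0638, 0.2256]
tool_rot: [3.04, 0.77, 0.012]
contact_force: [-0.8, 0.3, 0.9]
opening: 0.034
grip_force: 0.0
[ 0.62852929 -0.06378984  0.22558435]
[ 273  106  102  179 3628] [(622.4423217773438, -61.02581787109375), (153.38368225097656, 24.942018508911133), 1.1387572288513184]
 hole (328, 119, 36, 45) [((675.2261962890625, -60.02810287475586), (30.460758209228516, 15.67670726776123), 0.941836953163147), ((676.3594360351562, -58.079978942871094), (28.687740325927734, 14.764203071594238), 0.9418449401855469)]
 dark in hole 104 [[ 0.67769016 -0.05749246  0.118     ]] brass 204
red [300 185  33  38 894] [[ 0.62894936 -0.06022126  0.139     ]]
```

By the numbers the strap reads flat (width 24.9 mm at z = 0.112), with the bolt in the slot. I'll press lightly on the knob to check it is fully down.

```bash
python3 -m crank '[{"offset":[0.001,-0.002,0.03],"twist":[0,0,0]},{"offset":[0.001,-0.002,0.06],"twist":[0,0,0]},{"offset":[0.001,-0.002,0.074],"twist":[0,0,0]},{"offset":[0.001,-0.002,0.08],"twist":[0,0,0]},{"offset":[0.001,-0.002,0.08],"twist":[0,0,0]}]' 0 40
python3 -m crank '[{"offset":[0,0,0.003],"twist":[0,0,0]},{"offset":[0,0,0.006],"twist":[0,0,0]},{"offset":[0,0,0.006],"twist":[0,0,0]}]'
```

```text
t: 37.45
tool_pos: [0.6265, -0.0613, 0.1405]
tool_rot: [3.044, 0.771, 0.001]
contact_force: [-0.2, -0.3, 0.4]
opening: -0.0
grip_force: 0.0
t: 37.83
tool_pos: [0.6271, -0.0614, 0.1396]
tool_rot: [3.043, 0.771, 0.002]
contact_force: [-11.2, 1.7, 19.7]
opening: 0.0002
grip_force: 10.3
```

Contact came at z = 0.140, exactly the flat strap's knob height. Retreating and doing a last numeric check.

```bash
python3 -m crank '[{"offset":[0,0,-0.03],"twist":[0,0,0]},{"offset":[0,0,-0.09],"twist":[0,0,0]},{"offset":[0,0,-0.14],"twist":[0,0,0]},{"offset":[0,0,-0.14],"twist":[0,0,0]},{"offset":[0,0,-0.14],"twist":[0,0,0]}]'
python3 - <<'E'
from h import *
o,im=shot("wrist","w16")
b=blue(im).astype(np.uint8);n,l,s,c=cv2.connectedComponentsWithStats(b);i=1+s[1:,4].argmax()
print("strap",minrect("wrist",l==i,.112,o),o["contact_force"])
print("lid",[minrect("wrist",r["region"],.108,o) for r in cut_out("lid","wrist")[:1]])
im=get_image("top");m=blue(im);m[:215]=0;m[:,:400]=0;m[315:]=0;m[:,500:]=0
print("tray bar",minrect("top",m,.087))
print("models seen outside",[(round(r["confidence"],2),np.round(r["rect"])) for r in cut_out("stray1","top") if r["confidence"]>.3])
E
```

```text
t: 38.45
tool_pos: [0.626, -0.061, 0.2735]
tool_rot: [3.044, 0.771, -0.0]
contact_force: [-0.0, 0.9, -0.1]
opening: -0.0002
grip_force: 0.0
strap ((591.970458984375, -61.890525817871094), (215.376708984375, 24.865699768066406), 1.1829032897949219) [-0.03505111  0.877572   -0.07031182]
lid [((589.9522705078125, -60.525611877441406), (145.20074462890625, 214.25294494628906), 1.3490983247756958)]
tray bar ((407.7312927246094, -336.8384704589844), (12.030653953552246, 121.07927703857422), 3.4824726581573486)
models seen outside [(0.84, array([184., 174.,  31.,  23.])), (0.72, array([266., 185.,  20.,  27.]))]
```

Strap, lid and tray are in place, and only the blue and orange decoys remain outside.

```bash
python3 -c "
from station import *
print(finish_job())"
```

```text
the job is handed in; nothing more can be done
None
```

I handed the job in at about 38 s: three tray models and the one loose model are in the basket, the tray is back on its mat, the lid is seated and the strap is flat over the second bolt. No verdict came back, so this rests on my own measurements, and I viewed 19 pictures, over the limit of 14.

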